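# Wedge and clamp the file-block carrier to the click

## Task

Get the row of file blocks in the carrier locked for sterilising: put the loose steel wedge nose-down into the gap between the last block and the clamp jaw and push it fully home, upright, then let go of it. Then swing the click wrench on the carrier clockwise (seen from above) until it breaks over with a click, stop at once, well before the handle reaches the end of its break-over travel, and let go so that the wrench straightens and the row stays clamped. Do not knock over or shove away the little pot and the glass dish standing nearby.

Things in the scene. Friction and masses are not known exactly. Their poses are not given: they have to be found in the camera images.
- carrier: Fixed aluminium carrier, 66 x 226 mm, y along the row, origin on the worktop. Floor (row and wedge stand on it) z = 8 mm, y -138 to +88. Side rails: inner faces x = +-23 mm, top z = 18. From +y: end wall (inner face y = +75), three file blocks with a few mm of play, gap for the wedge, sliding jaw, grey clamp housing (y -134 to -84, top z = 46) with the wrench on it.
- jaw_face (a point): On the front face (toward carrier +y) of the sliding steel jaw, mid-width, 24 mm above the worktop. The face is 40 mm wide, z 5 to 38 mm. Axes as the carrier's. The jaw moves along carrier +y by 10 mm per rad of the clamp.
- cam (a joint): Clamp turn in rad: 0 = jaw fully open, grows clockwise seen from above (tightening), to 1.1. Stiff (about 3.5 N at the grip), stays where it is left. With the wedge home the jaw comes tight at about 0.5; torque then builds up and the wrench clicks soon after.
- wrench (a joint): Break-over angle (rad) of the wrench handle about a pin 25 mm from the clamp axis: 0 = straight (sprung), grows clockwise, end stop 0.18. It gives way when the push across the grip reaches 5 to 6 N; the push then drops by half within 0.1 rad (the click). Springs back to 0 on release. Beyond 0.16 counts as pushed on past the click.
- cam_axis (a point): Point on the vertical clamp axis at the wrench's height, 59 mm above the worktop.
- wrench_grip (a point): Middle of the wrench's ribbed steel grip, 15 mm in diameter, 66 mm long, lying level 59 mm above the worktop, 110 mm from the clamp axis. The handle points from cam_axis to here, away from the row; at cam = 0 it leans 0.35 rad from carrier -y toward +x and swings toward -x as it tightens. Free space around and under it.
- block_a: File block next to the end wall: grey steel block, 36 x 38 x 34 mm (38 along the row), with thin files standing in it up to 59 mm. Origin at the centre of its underside; loose, 0.09 kg.
- block_b: Same file block, middle of the row.
- block_c: Same file block, last in the row, next to the gap. The gap from its face (19 mm from its origin) to the jaw face is 16 to 21 mm at the start.
- wedge: Loose steel wedge, upright, left of the carrier, 0.22 kg. Origin: centre of underside, z up. 36 mm wide (x). The -y face (goes to the jaw) is upright at y = -10 mm (-8 at the foot); the +y face slopes from y = +2 at z = 0 to +10 at z = 20 and is upright to z = 40: 20 mm thick. Grey grip on top 30 (x) by 14 mm (y), z 40 to 85. In the gap its x, y lie along the carrier's x, y.
- cement_pot: White pot with a screw lid, 47 mm across, 40 mm high, loose, to be left alone. Origin at the centre of its underside.
- dappen_dish: Small waisted glass dish, 33 mm across, 24 mm high, loose, to be left alone. Origin at the centre of its underside.

How it is judged:
On the way, in this order (a step that is already met when the one before it is completed fails the run):
1. the wedge stands fully home in the gap between the last block and the jaw, let go (z of wedge in the frame of carrier below 0.0105 m and y of wedge in the frame of carrier between -0.058 and -0.044 m and horizontal distance between wedge and block_c below 0.036 m and angle between wedge's own z axis and vertical below 0.1 rad and contact force between the fingers and wedge below 0.3 N), for 0.2 s.
2. the wrench breaks over (value of joint wrench above 0.05 rad), for 0.02 s.
At the end, for the whole second after the job is handed in: The wedge stands home in the gap, its underside within 2.5 mm of the carrier's floor and within 0.1 rad of upright; the jaw clamps it against the last block (more than 5 N); the three blocks stand upright (0.12 rad) in the row; the wrench has clicked and straightened again (below 0.03 rad) (z of wedge in the frame of carrier below 0.0105 m and angle between wedge's own z axis and vertical below 0.1 rad and contact force between jaw and wedge above 5 N and contact force between wedge and block_c above 5 N and value of joint wrench below 0.03 rad and linear speed of wedge below 0.02 m/s and angle between each of block_a, block_b, block_c's own z axis and vertical below 0.12 rad); the robot touches nothing.
It fails at once if the wrench is pushed on past its click (break-over beyond 0.16 rad) (value of joint wrench above 0.16 rad).
It fails at once if the pot or the glass dish is knocked over or shoved more than 30 mm (angle between any of cement_pot, dappen_dish's own z axis and vertical above 0.5 rad or distance of any of cement_pot, dappen_dish from where it was at the start of the episode above 0.03 m).
It fails at once if the wedge is dropped or thrown (falls faster than 0.8 m/s) (linear speed of wedge above 0.8 m/s).
It also fails if it takes over 64 s, if anything falls off the work surface, if the arm or the gripper's body presses on something with over 40 N, if the wrist force passes 120 N, or if a joint passes its speed limit or range.

## Robot

A 6-joint arm with a two-finger parallel gripper is mounted at the origin on a cart in front of the work surface, level with it; the furniture and walls round the work are solid. World frame = base frame: x ahead of the robot, y to its left, z up, the work surface at z = 0. Lengths are in m, angles in rad, forces in N, time in s.
With the tool pointing down it reaches from about 0.4 to 0.825 m from the base axis. Payload 7 kg.
Tool frame: the origin (TCP) lies midway between the tips of the shut fingers; the grasp point (between the pads) lies 19 mm behind it; y points along the fingers, z is the direction in which the jaws open and shut, and the axes are right-handed (so a half turn about y gives the same grasp; the last joint's range is limited). The gripper opens to 88 mm and grips with 3 to 60 N. Pads are 19 mm wide; open, the fingers measure 130 mm over their backs; the gripper's body (78 mm by 193 mm) begins 47 mm behind the grasp point.
Start: joints at [1.388, 0.359, 0.012, 0, -1.224, -0.288], TCP at [0.306, 0.602, 0.227] pointing down, gripper open.
Joint ranges: [-3.07, 3.07], [-1.43, 2.12], [-1.02, 1.25], [-3.03, 1.67], [-3.05, -0], [-3.03, 3.03]. Speed limits (rad/s): [2.39, 2.39, 3.01, 3.14, 3.14, 3.14].

## Interface

Orientations are given as [roll, pitch, yaw] about the fixed x, y, z axes, in that order (R = Rz(yaw) Ry(pitch) Rx(roll)).
In Python, from station import arm gives the robot as it stands.
- The arm moves only by the tool move_arm, never from a script. Its argument "deltas" is a list of rows, each an object with "dp": the shift along the tool's x, y, z in mm, a list of three; "rotation": the turn, a rotation vector about the tool's x, y, z in degrees, a list of three. A call has 1 to 5 rows; each row shifts and turns the pose as measured when the row begins, along the tool's axes as they then stand; what a row does not reach is not made up. A row lasts 1/12 s, in which the tool goes at most 41.7 mm and 7.16 degrees, less where a joint would pass 70% of its speed; a pose out of reach is approached as far as the arm can. A call is refused whole if a number of a shift passes 41.7 or a number of a turn 7.16, either way. A call with a gripper value outside its range is refused whole. "jaw" is the closure in counts, from 0 (fully open) to 255 (shut), set as the call begins (left out, the last holds). The fingers move at their own pace and stop on an object; "squeeze" is the grip in N (left out, the last holds). Time passes only in rows, so rows that do not move let the fingers close. It gives the time, the measured TCP pose, the force and the opening at its end, in the units of the state.
- arm.get_state(): the state, without advancing time (a new reading comes with each control period).
- arm.grab_frame(name): name is "side" or "top"; returns a dict with "pixels" (420x560x3 uint8, red, green, blue), "z_map" (420x560 float32, m along the optical axis (not along the pixel's ray), 0 where there is no reading), "fx", "fy", "cx", "cy" (pixels), "cam_to_world" (4x4, takes a point from camera to world coordinates). Camera axes: x right, y down, z forward; pixel columns grow to the right and rows downward; lengths in m; the calibration is good to about 2 mm. A picture is of the moment at which its call begins.
- arm.job_done(): hands the job in, once; it reports no verdict.
The state is a dict: "t": time; "q": joint angles; "qd": joint speeds; "joint_efforts": joint torques, N m; "eef_pos": TCP position; "ee_rot": TCP orientation; "force": force on the tool from outside, world axes, zero at the start; "moment": the same for the moment, N m; "width": finger opening in m.
Only numpy, scipy, OpenCV 4.12 (cv2) and the standard library are available. Lean on these libraries where they do the work, as an engineer would, in place of code of your own. Each camera call takes 0.05 s, during which the arm holds its last target.

## Working session

There is one attempt and no reset: what is moved stays moved. The work goes in short steps, Python scripts to look and compute and a tool call to move; the robot and the scene stay as the last step left them, time stands still between calls to the robot, and variables do not carry over. Pictures are saved under pics/ and viewed, and the job is handed in when it is done.

Besides the shell and the picture viewer there is one more tool, called in YAML: its name, and indented under it one key for each argument. move_arm: Moves the arm, as the interface text tells. Its arguments: {"type":"object","properties":{"deltas":{"type":"array","items":{"type":"object","properties":{"dp":{"type":"array","items":{"type":"number"}},"rotation":{"type":"array","items":{"type":"number"}}}}},"jaw":{"type":"number"},"squeeze":{"type":"number"}},"required":["deltas"]}

```bash
ls; mkdir -p pics; python3 - <<'E'
from station import arm
import cv2,numpy as np
print(arm.get_state())
for n in("side","top"):
    f=arm.grab_frame(n); cv2.imwrite(f"pics/{n}0.png",f["pixels"][:,:,::-1]); np.savez(f"pics/{n}0.npz",**f)
    print(n,f["fx"],f["fy"],f["cx"],f["cy"],f["cam_to_world"].round(4).tolist())
E
```

```text
pics
{'t': 0.0, 'q': array([ 1.38812753e+00,  3.59450446e-01,  1.10695274e-02, -3.78539958e-04,
       -1.22408340e+00, -2.88076348e-01]), 'qd': array([-4.51617160e-05, -6.29593819e-04,  3.45926970e-04,  6.96059495e-04,
       -1.14562599e-03, -2.48538820e-04]), 'joint_efforts': array([ 1.77774906e-03, -5.82714343e+01,  2.93049037e+01,  6.99712291e+00,
        6.75340460e-03, -1.81191276e-04]), 'eef_pos': array([0.30595501, 0.60113672, 0.2255811 ]), 'ee_rot': array([-1.56909596e+00,  1.32758986e-04,  2.67071870e+00]), 'force': array([ 0.1219526 ,  0.30771114, -0.63241152]), 'moment': array([-0.01080871, -0.008462  , -0.02024177]), 'width': 0.08729965711779342}
side 388.5388433038513 388.5388433038513 282.44264266818004 211.69456883716268 [[0.9994, 0.0295, -0.0192, 0.5309], [0.0318, -0.5241, 0.8511, -0.6297], [0.0151, -0.8511, -0.5247, 0.527], [0.0, 0.0, 0.0, 1.0]]
top 444.9235446593813 444.9235446593813 277.56135687626335 208.507110624552 [[-0.1146, -0.9686, 0.2207, 0.3589], [-0.9934, 0.1127, -0.0213, 0.119], [-0.0043, -0.2217, -0.9751, 0.905], [0.0, 0.0, 0.0, 1.0]]
```

View pics/top0.png

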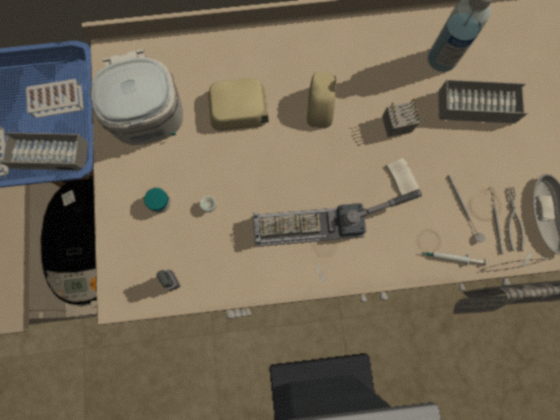

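View pics/side0.png

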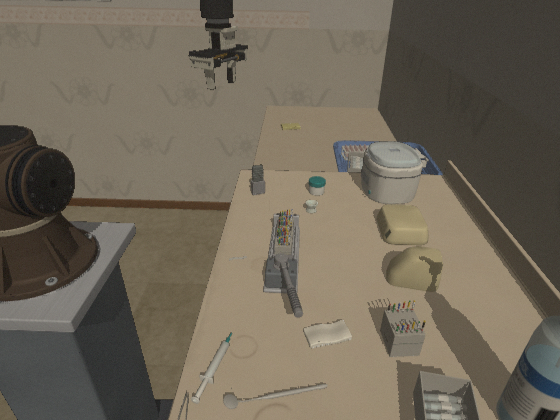

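```bash
cat > h.py <<'E'
import numpy as np,cv2
def load(n): return dict(np.load(f"pics/{n}.npz"))
def pts(f):
    h,w=f["z_map"].shape; u,v=np.meshgrid(np.arange(w),np.arange(h)); z=f["z_map"]
    p=np.stack([(u-f["cx"])/f["fx"]*z,(v-f["cy"])/f["fy"]*z,z],-1)
    T=f["cam_to_world"]; return p@T[:3,:3].T+T[:3,3]
def ray(f,u,v,h):
    T=f["cam_to_world"]; d=T[:3,:3]@np.array([(u-f["cx"])/f["fx"],(v-f["cy"])/f["fy"],1]); o=T[:3,3]
    return o+d*(h-o[2])/d[2]
def proj(f,P):
    T=np.linalg.inv(f["cam_to_world"]); p=T[:3,:3]@np.array(P)+T[:3,3]
    return f["fx"]*p[0]/p[2]+f["cx"],f["fy"]*p[1]/p[2]+f["cy"]
def crop(f,x0,y0,x1,y1,s,name):
    c=f["pixels"][y0:y1,x0:x1,::-1]; c=cv2.resize(c,None,fx=s,fy=s,interpolation=cv2.INTER_CUBIC)
    cv2.imwrite(name,np.clip(c*1.6,0,255).astype(np.uint8))
E
python3 - <<'E'
from h import *
f=load("top0"); crop(f,240,180,430,260,4,"pics/c1.png"); crop(f,140,180,230,300,5,"pics/c2.png")
s=load("side0"); crop(s,230,150,340,320,3.5,"pics/c3.png")
P=pts(f)
for u,v in[(260,260),(350,214),(270,227),(168,278),(157,200),(400,197)]: print(u,v,P[v,u].round(4))
E
```

```text
260 260 [ 0.4616  0.1472 -0.0028]
350 214 [ 0.5219 -0.0367  0.0658]
270 227 [0.5189 0.1193 0.0417]
168 278 [0.4397 0.3184 0.0706]
157 200 [0.5996 0.3379 0.0414]
400 197 [ 0.5448 -0.1391  0.0629]
```

View pics/c1.png

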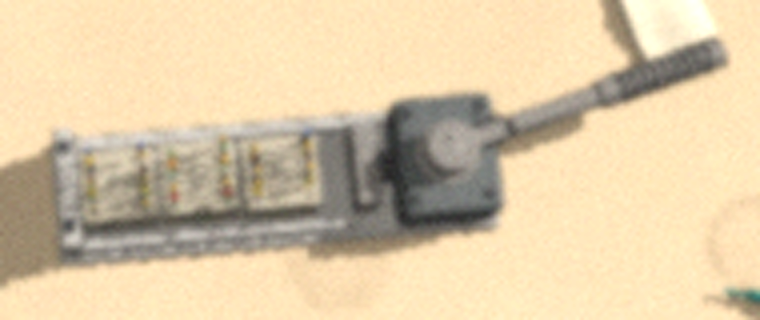

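View pics/c2.png

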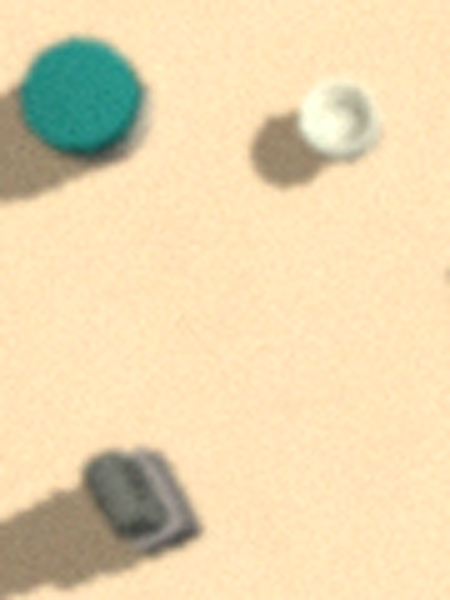

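View pics/c3.png

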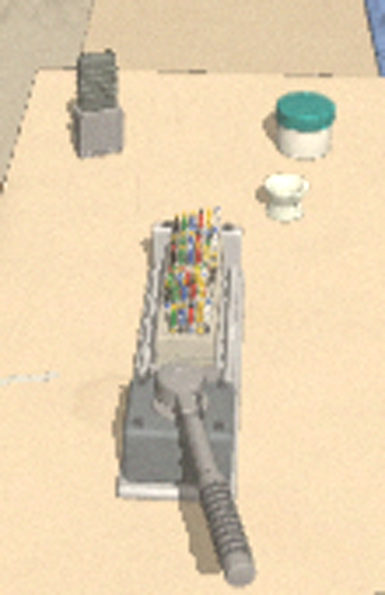

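```bash
python3 - <<'E'
from h import *
for n in("top0","side0"):
    f=load(n);P=pts(f)
    m=(P[...,2]>-.02)&(P[...,2]<.006)&(abs(P[...,0]-.5)<.12)&(abs(P[...,1]-.1)<.3); print(n,"table",P[m][:,2].mean(),P[m][:,2].std())
    def rect(name,box,z0,z1):
        x0,x1,y0,y1=box
        m=(P[...,0]>x0)&(P[...,0]<x1)&(P[...,1]>y0)&(P[...,1]<y1)&(P[...,2]>z0)&(P[...,2]<z1)
        p=P[m]
        if len(p)<5: print(name,len(p));return
        r=cv2.minAreaRect((p[:,:2]*1000).astype(np.float32)); print(name,len(p),"z",p[:,2].mean().round(4),"c",np.round(r[0],1),"size",np.round(r[1],1),"ang",round(r[2],2), "mean",(p[:,:2].mean(0)*1000).round(1))
    rect("wedgegrip",(.40,.48,.28,.36),.079,.1)
    rect("wedgesh",(.40,.48,.28,.36),.032,.047)
    rect("wedgeall",(.40,.48,.28,.36),.01,.1)
    rect("pot",(.56,.64,.30,.38),.03,.05)
    rect("dish",(.56,.64,.20,.28),.012,.03)
    rect("housing",(.45,.58,-.08,.02),.038,.05)
    rect("carrier",(.43,.58,-.09,.18),.010,.07)
    rect("blocks",(.43,.58,0.03,.18),.03,.07)
    rect("grip",(.50,.62,-.22,-.105),.045,.08)
    rect("wrenchhead",(.45,.58,-.08,.02),.054,.08)
    # pca handle
    m=(P[...,0]>.5)&(P[...,0]<.62)&(P[...,1]>-.22)&(P[...,1]<-.07)&(P[...,2]>.045)&(P[...,2]<.08)
    p=P[m][:,:2]; l=cv2.fitLine((p*1000).astype(np.float32),cv2.DIST_L2,0,.01,.01).ravel();print("handle",l)
E
```

```text
top0 table -0.00014697969894951308 0.0016686295278611402
wedgegrip 125 z 0.0836 c [440.3 326.3] size [30.1 14.4] ang 22.32 mean [439.9 325.9]
wedgesh 84 z 0.0394 c [440.3 326. ] size [35.9 19.9] ang 22.51 mean [437.5 319.6]
wedgeall 330 z 0.059 c [440. 326.] size [36.3 19.9] ang 22.88 mean [438.5 321.9]
pot 443 z 0.0387 c [603.9 342.2] size [46.9 46.1] ang 41.93 mean [603.  341.5]
dish 189 z 0.0206 c [586.2 240.4] size [30.8 30. ] ang 81.95 mean [587.  241.1]
housing 614 z 0.0449 c [517.9 -32.2] size [71.  60.4] ang 88.67 mean [515.1 -36.8]
carrier 2907 z 0.0395 c [518.9  30.9] size [240.4  61.6] ang 88.53 mean [517.4  37.5]
blocks 1160 z 0.043 c [521.9  90.5] size [121.4  60.1] ang 89.2 mean [520.   93.6]
grip 295 z 0.0644 c [ 541.5 -142.2] size [15.8 78.3] ang 13.86 mean [ 540.9 -143.3]
wrenchhead 238 z 0.0641 c [518.  -54.2] size [25.7 50.9] ang 0.86 mean [519.2 -49.8]
handle [ 2.2672480e-01 -9.7395885e-01  5.3757080e+02 -1.2907236e+02]
side0 table -0.0005643240556768587 0.001207325775506727
wedgegrip 37 z 0.0826 c [439.5 320.9] size [27.1 14.2] ang 23.85 mean [439.  320.3]
wedgesh 73 z 0.0388 c [439.9 318.2] size [35.7 16.1] ang 10.04 mean [439.4 317.3]
wedgeall 327 z 0.0475 c [439.7 319.9] size [35.3 17.8] ang 20.14 mean [439.4 317.4]
pot 142 z 0.0372 c [602.8 339.4] size [45.3 45.9] ang 21.31 mean [602.7 334.1]
dish 87 z 0.0194 c [584.7 238.8] size [33.3 31.2] ang 85.48 mean [585.  237.8]
housing 419 z 0.0445 c [516.5 -26. ] size [91.8 59.3] ang 89.82 mean [515.6 -50.5]
carrier 1872 z 0.0403 c [518.6  29.8] size [238.4  59.7] ang 88.55 mean [518.   12.2]
blocks 535 z 0.0458 c [520.7  89.9] size [118.3  57.2] ang 88.62 mean [520.8  93.3]
grip 327 z 0.0632 c [ 540.2 -144.7] size [15.5 82.3] ang 13.18 mean [ 541.2 -153.1]
wrenchhead 182 z 0.0631 c [516.8 -55.8] size [23.1 47.1] ang 1.4 mean [518.  -54.1]
handle [ 2.3182563e-01 -9.7275734e-01  5.3812415e+02 -1.4015659e+02]
```

```bash
python3 - <<'E'
from h import *
for n in("top0","side0"):
    f=load(n);P=pts(f)
    m0=(P[...,0]>.43)&(P[...,0]<.6)&(P[...,1]>-.1)&(P[...,1]<.18)
    for z0,z1 in[(.012,.022),(.03,.042),(.041,.050),(.004,.2)]:
        p=P[m0&(P[...,2]>z0)&(P[...,2]<z1)]*1000
        # edge fits: bin by y, extreme x
        L=[];H=[];ys=np.arange(-70,140,6)
        for y in ys:
            q=p[(abs(p[:,1]-y)<3)]
            if len(q)>4: L.append((y,np.percentile(q[:,0],3)));H.append((y,np.percentile(q[:,0],97)))
        for nm,A in(("lo",L),("hi",H)):
            A=np.array(A)
            print(n,z0,nm,len(A),' '.join(f"{a[0]:.0f}:{a[1]:.0f}" for a in A))
    # wedge side face
    a=np.radians(22.4);ex=np.array([np.cos(a),np.sin(a)]);ey=np.array([-ex[1],ex[0]])
    m=(abs(P[...,0]-.44)<.03)&(abs(P[...,1]-.325)<.03)
    p=P[m];w=(p[:,:2]-[.440,.326])
    for z in range(2,86,6):
        q=w[abs(p[:,2]-z/1e3)<.003]
        if len(q): print(z,len(q),"y",(np.percentile(q@ey,[5,50,95])*1e3).round(1),"x",(np.percentile(q@ex,[5,95])*1e3).round(1))
E
```

```text
top0 0.012 lo 24 -16:492 2:493 8:492 14:491 20:492 26:492 32:492 38:493 44:492 50:493 56:493 62:493 68:493 74:493 80:493 86:494 92:493 98:494 104:494 110:494 116:494 122:495 128:495 134:495
top0 0.012 hi 24 -16:543 2:545 8:546 14:547 20:547 26:546 32:546 38:548 44:548 50:547 56:547 62:548 68:548 74:547 80:548 86:549 92:549 98:548 104:549 110:549 116:549 122:549 128:550 134:550
top0 0.03 lo 25 -52:487 -16:492 -10:500 -4:500 2:500 20:510 26:501 32:501 38:501 44:502 50:502 56:501 62:502 68:503 74:504 80:504 86:504 92:503 98:504 104:504 110:504 116:504 122:505 128:505 134:505
top0 0.03 hi 25 -52:545 -16:543 -10:536 -4:538 2:537 20:532 26:535 32:534 38:535 44:533 50:536 56:535 62:536 68:537 74:538 80:539 86:538 92:538 98:539 104:534 110:534 116:539 122:540 128:538 134:538
top0 0.041 lo 29 -64:489 -58:488 -52:488 -46:489 -40:488 -34:489 -28:490 -22:489 -16:492 20:517 26:502 32:504 38:502 44:502 50:503 56:504 62:504 68:504 74:504 80:504 86:505 92:505 98:504 104:505 110:506 116:505 122:506 128:506 134:507
top0 0.041 hi 29 -64:546 -58:544 -52:545 -46:546 -40:546 -34:545 -28:545 -22:545 -16:54
[... 2885 characters left out ...]
49 68:547 74:551 80:551 86:549 92:546 98:551 104:549 110:554 116:551 122:552 128:553 134:552
2 87 y [-30.2 -10.6  20. ] x [-31.3  28.8]
8 27 y [-13.4 -10.5  -6.6] x [-19.7  13.4]
14 25 y [-13.  -10.1   1.1] x [-19.1  11.7]
20 29 y [-13.4 -10.4  -2.2] x [-19.9  13.7]
26 24 y [-13.4 -10.3   0.9] x [-19.6  13.6]
32 31 y [-13.7  -9.8  -7.8] x [-19.4  13.4]
38 34 y [-11.7  -9.1   1.4] x [-19.4  14.3]
44 22 y [-9.8 -7.9  1.9] x [-15.5   9.3]
50 22 y [-10.1  -7.5   0.2] x [-16.3  10.3]
56 26 y [-9.8 -7.2 -5. ] x [-15.9   9.7]
62 20 y [-10.1  -7.   -0.3] x [-16.    7.3]
68 22 y [-10.5  -7.1  -1.6] x [-15.8   9.7]
74 24 y [-10.2  -7.5  -5. ] x [-16.1  10.6]
80 26 y [-10.4  -7.1   0.4] x [-16.    9.4]
```

```bash
python3 - <<'E'
from h import *
for n in("top0","side0"):
    f=load(n);P=pts(f)*1000
    for xc in(508,514,520,526,532):
        m=(abs(P[...,0]-xc)<2)&(P[...,1]>-30)&(P[...,1]<45)
        p=P[m];p=p[np.argsort(p[:,1])]
        print(n,xc,' '.join(f"{a[1]:.0f}:{a[2]:.0f}" for a in p))
    m=(abs(P[...,0]-520)<28)&(P[...,1]>120)&(P[...,1]<160)&(P[...,2]>3)
    print("endwall",np.percentile(P[m][:,1],[97,99,100]), P[m&(P[...,1]>140)][:,2].max() if (m&(P[...,1]>140)).any() else 0)
    m=(abs(P[...,0]-520)<35)&(P[...,1]>-100)&(P[...,1]<-60)&(P[...,2]>3)&(P[...,2]<48)
    print("near end",np.percentile(P[m][:,1],[0,1,3]))
    m=(abs(P[...,0]-518)<20)&(P[...,1]>-60)&(P[...,1]<-10)&(P[...,2]>60)
    p=P[m];print("head z",np.percentile(p[:,2],[5,50,95]))
    # round head: points north half
    for y in range(-60,-10,3):
        q=p[abs(p[:,1]-y)<1.5]
        if len(q): print(y,len(q),q[:,0].min().round(1),q[:,0].max().round(1),end=' | ')
    print()
E
```

```text
top0 508 -30:47 -29:47 -28:44 -27:48 -26:47 -26:46 -24:45 -24:46 -22:47 -22:45 -20:45 -20:43 -18:44 -18:15 -18:45 -17:35 -17:33 -17:37 -17:8 -16:9 -15:9 -14:9 -13:7 -7:36 -7:35 -5:38 -5:42 -3:39 -3:38 -1:36 -1:38 1:38 1:38 3:37 3:40 3:36 3:21 4:25 4:8 6:6 6:10 8:10 8:8 10:6 10:7 12:9 12:8 14:5 14:9 16:6 16:5 18:6 18:8 24:43 25:43 25:42 27:35 27:42 27:45 28:56 29:43 30:43 31:41 32:42 33:41 34:43 35:42 35:41 37:40 37:43 39:45 39:43 41:41 41:40 41:44 43:42
top0 514 -30:64 -29:58 -29:61 -29:46 -28:49 -27:47 -26:48 -25:45 -24:47 -23:47 -23:44 -22:47 -21:44 -21:46 -19:45 -19:44 -18:36 -18:40 -17:42 -17:29 -17:29 -15:29 -15:32 -14:18 -13:31 -13:28 -13:31 -11:27 -10:30 -8:34 -8:39 -6:36 -6:39 -4:38 -4:34 -4:38 -2:38 -2:36 0:37 2:37 3:41 3:10 3:26 3:30 3:9 3:30 5:7 5:7 7:6 9:8 9:7 11:7 11:7 13:8 13:7 15:9 16:9 17:7 17:7 22:39 23:46 25:41 27:45 28:56 29:46 29:45 31:43 31:42 32:39 33:43 34:40 35:44 36:43 37:43 38:41 39:42 41:43 42:43 42:40 44:44 45:43 45:41
top0 520 -30:61 -29:48 -29:60 -29:47 -29:62 -27:48 -27:51 -26:46 -26:46 -24:47 -24:45 -22:48 -21:48 -20:45 -20:45 -18:42 -18:44 -18:32 -18:
[... 2318 characters left out ...]
0 28:63 29:39 33:42 35:40 38:40 39:40
side0 532 -29:46 -26:46 -26:43 -25:45 -12:37 -10:36 -10:38 -9:37 -8:39 -6:37 -2:37 -2:36 17:35 17:30 17:30 18:24 18:37 18:40 18:26 19:42 20:41 20:35 20:30 20:33 21:24 21:37 21:21 21:29 22:42 22:64 23:62 23:44 23:41 24:56 25:53 25:45 26:65 26:49 26:47 26:57 26:41 28:43 31:43 35:43 40:42 43:42
endwall [145.9403276  148.09415052 149.67187671] 46.923383367530825
near end [-75.46079365 -74.6293963  -73.36432219]
head z [61.30604764 65.03713823 66.54005123]
-60 2 517.0 520.8 | -57 11 509.4 526.4 | -54 19 509.2 526.4 | -51 17 505.3 526.2 | -48 15 505.3 528.1 | -45 14 505.1 528.0 | -42 10 504.9 526.0 | -39 13 506.7 527.9 | -36 8 508.5 523.9 | -33 5 512.2 519.9 |
```

```bash
cat >> h.py <<'E'
from scipy.spatial.transform import Rotation as Ro
def plan(tgt,yaw=None,arm=None,step=38,rstep=7.0):
    from station import arm
    s=arm.get_state(); p=s["eef_pos"]*1000; R=Ro.from_euler('xyz',s["ee_rot"])
    Rt=R if yaw is None else Ro.from_euler('xyz',[-np.pi/2,0,np.radians(yaw)])
    d=np.array(tgt,float)-p; rv=(R.inv()*Rt).as_rotvec(degrees=True)
    n=max(1,int(np.ceil(max(np.linalg.norm(d)/step,np.linalg.norm(rv)/rstep))))
    print("t",round(s["t"],2),"pos",p.round(1),"rpy",np.degrees(s["ee_rot"]).round(2),"F",s["force"].round(2),"w",round(s["width"]*1000,1))
    print("d",d.round(1),"rv",rv.round(2),"n",n)
    for i in range(n):
        Ri=R*Ro.from_rotvec(rv*i/n,degrees=True)
        print(Ri.inv().apply(d/n).round(1).tolist(),(rv/n).round(2).tolist())
E
python3 -c "
from h import *
plan([440,325.5,150],112.4)"
```

```text
t 0.1 pos [306.  601.2 225.7] rpy [-8.9920e+01  1.0000e-02  1.5302e+02] F [-0.24 -0.17  0.23] w 87.5
d [ 134.  -275.7  -75.7] rv [-8.000e-02  4.062e+01 -4.000e-02] n 9
[-27.2, 8.4, 20.5] [-0.01, 4.51, -0.0]
[-28.7, 8.4, 18.3] [-0.01, 4.51, -0.0]
[-30.0, 8.4, 16.0] [-0.01, 4.51, -0.0]
[-31.2, 8.4, 13.6] [-0.01, 4.51, -0.0]
[-32.2, 8.4, 11.1] [-0.01, 4.51, -0.0]
[-33.0, 8.4, 8.5] [-0.01, 4.51, -0.0]
[-33.5, 8.4, 5.9] [-0.01, 4.51, -0.0]
[-33.9, 8.4, 3.3] [-0.01, 4.51, -0.0]
[-34.0, 8.4, 0.6] [-0.01, 4.51, -0.0]
```

move_arm:
  deltas:
    - {"dp": [-27.2, 8.4, 20.5], "rotation": [0, 4.5, 0]}
    - {"dp": [-28.7, 8.4, 18.3], "rotation": [0, 4.5, 0]}
    - {"dp": [-30, 8.4, 16], "rotation": [0, 4.5, 0]}
    - {"dp": [-31.2, 8.4, 13.6], "rotation": [0, 4.5, 0]}
    - {"dp": [-32.2, 8.4, 11.1], "rotation": [0, 4.5, 0]}
  jaw: 0

```text
t: 0.52
eef_pos: [0.3794, 0.4482, 0.1802]
ee_rot: [-1.569, 0.001, 2.272]
force: [0.2, 0.5, -0.4]
width: 0.0876
```

```bash
python3 -c "
from h import *
plan([440,325.5,150],112.4)"
```

```text
t 0.52 pos [379.4 448.2 180.2] rpy [-8.9900e+01  5.0000e-02  1.3015e+02] F [ 0.24  0.52 -0.4 ] w 87.6
d [  60.6 -122.7  -30.2] rv [-0.09 17.75 -0.07] n 4
[-33.2, 7.6, 8.2] [-0.02, 4.44, -0.02]
[-33.7, 7.6, 5.6] [-0.02, 4.44, -0.02]
[-34.1, 7.6, 3.0] [-0.02, 4.44, -0.02]
[-34.2, 7.6, 0.3] [-0.02, 4.44, -0.02]
```

Tracking is accurate.

move_arm:
  deltas:
    - {"dp": [-33.2, 7.6, 8.2], "rotation": [0, 4.45, 0]}
    - {"dp": [-33.7, 7.6, 5.6], "rotation": [0, 4.45, 0]}
    - {"dp": [-34.1, 7.6, 3.0], "rotation": [0, 4.45, 0]}
    - {"dp": [-34.2, 7.6, 0.3], "rotation": [0, 4.4, 0]}
    - {"dp": [0, 0, 0], "rotation": [0, 0, 0]}

```text
t: 0.93
eef_pos: [0.4399, 0.3124, 0.1455]
ee_rot: [-1.564, 0.004, 1.938]
force: [-0.5, 0.2, 0.0]
width: 0.0877
```

```bash
python3 -c "
from h import *
plan([440,325.5,46],112.4,step=25)"
```

```text
t 0.93 pos [439.9 312.4 145.5] rpy [-89.58   0.25 111.05] F [-0.46  0.18  0.02] w 87.7
d [  0.1  13.1 -99.5] rv [-0.42 -1.35 -0.25] n 5
[2.5, 19.9, -1.1] [-0.08, -0.27, -0.05]
[2.5, 19.9, -1.1] [-0.08, -0.27, -0.05]
[2.5, 19.9, -1.1] [-0.08, -0.27, -0.05]
[2.5, 19.9, -1.1] [-0.08, -0.27, -0.05]
[2.4, 19.9, -1.0] [-0.08, -0.27, -0.05]
```

move_arm:
  deltas:
    - {"dp": [8, 5, -4], "rotation": [-0.3, -1.2, -0.3]}
    - {"dp": [4, 10, -1.5], "rotation": [0, 0, 0]}
    - {"dp": [0, 8, 0], "rotation": [0, 0, 0]}
    - {"dp": [0, 0, 0], "rotation": [0, 0, 0]}

```text
t: 1.27
eef_pos: [0.441, 0.3258, 0.1198]
ee_rot: [-1.569, -0.002, 1.96]
force: [-1.0, -0.9, -0.4]
width: 0.0877
```

```bash
python3 -c "
from h import *
plan([440,325.5,46],112.4,step=15)"
```

```text
t 1.27 pos [441.  325.8 119.8] rpy [-8.9900e+01 -1.0000e-01  1.1228e+02] F [-1.   -0.92 -0.41] w 87.7
d [ -1.   -0.3 -73.8] rv [-0.1  -0.12  0.1 ] n 5
[-0.0, 14.8, 0.2] [-0.02, -0.02, 0.02]
[0.0, 14.8, 0.2] [-0.02, -0.02, 0.02]
[0.0, 14.8, 0.2] [-0.02, -0.02, 0.02]
[0.0, 14.8, 0.2] [-0.02, -0.02, 0.02]
[0.0, 14.8, 0.2] [-0.02, -0.02, 0.02]
```

move_arm:
  deltas:
    - {"dp": [0, 15, 0.3], "rotation": [0, 0, 0]}
    - {"dp": [0, 15, 0.3], "rotation": [0, 0, 0]}
    - {"dp": [0, 15, 0.2], "rotation": [0, 0, 0]}
    - {"dp": [0, 10, 0.2], "rotation": [0, 0, 0]}
    - {"dp": [0, 5, 0], "rotation": [0, 0, 0]}

```text
t: 1.68
eef_pos: [0.4386, 0.3311, 0.0568]
ee_rot: [-1.57, -0.002, 1.969]
force: [-0.3, 0.8, -0.0]
width: 0.0878
```

```bash
python3 -c "
from h import *
plan([440,325.5,46],112.4,step=8)"
```

```text
t 1.68 pos [438.6 331.1  56.8] rpy [-8.9970e+01 -1.1000e-01  1.1282e+02] F [-0.31  0.79 -0.03] w 87.8
d [  1.4  -5.6 -10.8] rv [-0.03  0.42  0.11] n 2
[-2.9, 5.4, 0.4] [-0.02, 0.21, 0.05]
[-2.9, 5.4, 0.4] [-0.02, 0.21, 0.05]
```

move_arm:
  deltas:
    - {"dp": [-3, 4, 0.2], "rotation": [0, 0.4, 0]}
    - {"dp": [-2.5, 4, 0.2], "rotation": [0, 0, 0]}
    - {"dp": [0, 0, 0], "rotation": [0, 0, 0]}

```text
t: 1.93
eef_pos: [0.4395, 0.3264, 0.0469]
ee_rot: [-1.568, -0.0, 1.964]
force: [-0.1, -0.2, -0.1]
width: 0.0876
```

```bash
cat > snap.py <<'E'
import sys
from h import *
from station import arm
tag=sys.argv[1]
for n in("side","top"):
    f=arm.grab_frame(n); np.savez(f"pics/{n}{tag}.npz",**f); cv2.imwrite(f"pics/{n}{tag}.png",f["pixels"][:,:,::-1])
E
python3 -c "
from h import *
plan([440,325.5,46],112.4,step=8)"; python3 snap.py 1; python3 -c "
from h import *
a=load('side1');crop(a,180,80,340,230,3,'pics/c4.png')
a=load('top1');crop(a,110,200,240,320,4,'pics/c5.png')"
```

```text
t 1.93 pos [439.5 326.4  46.9] rpy [-8.9860e+01 -3.0000e-02  1.1254e+02] F [-0.09 -0.24 -0.13] w 87.6
d [ 0.5 -0.9 -0.9] rv [-0.14  0.14  0.03] n 1
[-1.1, 0.9, -0.1] [-0.14, 0.14, 0.03]
```

View pics/c4.png

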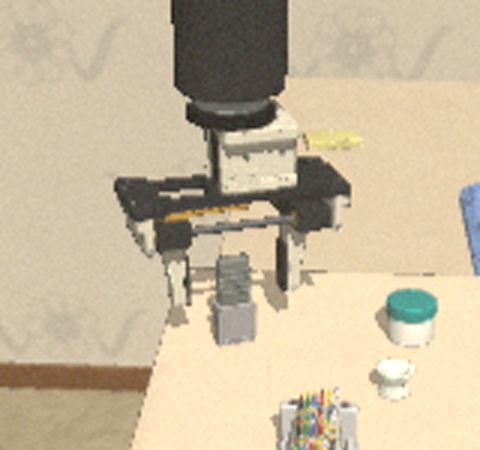

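View pics/c5.png

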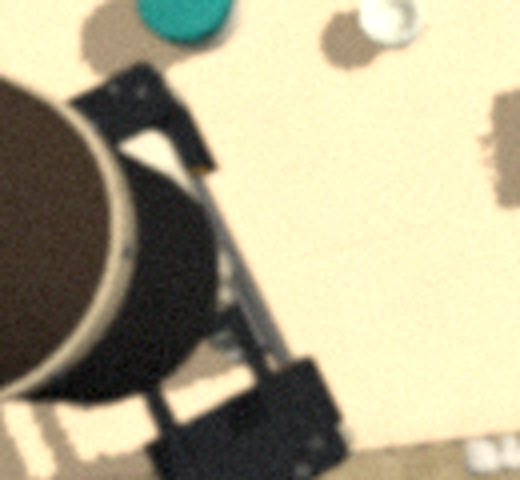

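move_arm:
  deltas:
    - {"dp": [-0.6, 0.5, 0], "rotation": [0, 0, 0]}
    - {"dp": [0, 0, 0], "rotation": [0, 0, 0]}
    - {"dp": [0, 0, 0], "rotation": [0, 0, 0]}
    - {"dp": [0, 0, 0], "rotation": [0, 0, 0]}
    - {"dp": [0, 0, 0], "rotation": [0, 0, 0]}
  jaw: 255
  squeeze: 40

```text
t: 2.45
eef_pos: [0.4415, 0.3274, 0.0498]
ee_rot: [-1.574, -0.003, 1.964]
force: [0.5, 0.6, 0.2]
width: 0.0596
```

move_arm:
  deltas:
    - {"dp": [0, 0, 0], "rotation": [0, 0, 0]}
    - {"dp": [0, 0, 0], "rotation": [0, 0, 0]}
    - {"dp": [0, 0, 0], "rotation": [0, 0, 0]}
    - {"dp": [0, 0, 0], "rotation": [0, 0, 0]}

```text
t: 2.78
eef_pos: [0.4415, 0.3274, 0.0501]
ee_rot: [-1.574, -0.004, 1.964]
force: [-0.8, -0.9, 1.6]
width: 0.0336
```

```bash
python3 -c "
from h import *
plan([440,325.5,120],112.4,step=20)"
```

```text
t 2.78 pos [441.5 327.4  50.1] rpy [-90.18  -0.21 112.52] F [-0.76 -0.89  1.59] w 33.6
d [-1.5 -1.9 69.9] rv [0.18 0.12 0.21] n 4
[-0.2, -17.5, 0.5] [0.04, 0.03, 0.05]
[-0.3, -17.5, 0.5] [0.04, 0.03, 0.05]
[-0.3, -17.5, 0.5] [0.04, 0.03, 0.05]
[-0.3, -17.5, 0.5] [0.04, 0.03, 0.05]
```

move_arm:
  deltas:
    - {"dp": [0, 0, 0], "rotation": [0, 0, 0]}
    - {"dp": [0, 0, 0], "rotation": [0, 0, 0]}
    - {"dp": [0, 0, 0], "rotation": [0, 0, 0]}

```text
t: 3.03
eef_pos: [0.4415, 0.3272, 0.0501]
ee_rot: [-1.574, -0.003, 1.964]
force: [0.0, -0.6, 1.1]
width: 0.0297
```

move_arm:
  deltas:
    - {"dp": [0, -8, 0], "rotation": [0, 0, 0]}
    - {"dp": [0, -15, 0], "rotation": [0, 0, 0]}
    - {"dp": [0, -22, 0], "rotation": [0, 0, 0]}
    - {"dp": [0, -25, 0], "rotation": [0, 0, 0]}
    - {"dp": [0, -20, 0], "rotation": [0, 0, 0]}

```text
t: 3.45
eef_pos: [0.4382, 0.3232, 0.1385]
ee_rot: [-1.561, 0.003, 1.962]
force: [0.9, 0.5, -2.3]
width: 0.0299
```

```bash
python3 -c "
from h import *
plan([518,16,165],88.2,step=25)"
```

```text
t 3.45 pos [438.2 323.2 138.5] rpy [-89.46   0.16 112.43] F [ 0.87  0.46 -2.27] w 29.9
d [  79.8 -307.2   26.5] rv [-0.5  24.23 -0.28] n 13
[-24.2, -1.9, 3.4] [-0.04, 1.86, -0.02]
[-24.3, -1.9, 2.6] [-0.04, 1.86, -0.02]
[-24.4, -2.0, 1.8] [-0.04, 1.86, -0.02]
[-24.4, -2.0, 1.0] [-0.04, 1.86, -0.02]
[-24.4, -2.0, 0.2] [-0.04, 1.86, -0.02]
[-24.4, -2.0, -0.6] [-0.04, 1.86, -0.02]
[-24.4, -2.0, -1.4] [-0.04, 1.86, -0.02]
[-24.3, -2.0, -2.2] [-0.04, 1.86, -0.02]
[-24.2, -2.0, -3.0] [-0.04, 1.86, -0.02]
[-24.1, -2.0, -3.8] [-0.04, 1.86, -0.02]
[-24.0, -2.0, -4.6] [-0.04, 1.86, -0.02]
[-23.8, -2.0, -5.3] [-0.04, 1.86, -0.02]
[-23.6, -2.0, -6.1] [-0.04, 1.86, -0.02]
```

move_arm:
  deltas:
    - {"dp": [-14, -2, 2], "rotation": [0, 1.5, 0]}
    - {"dp": [-24, -2, 2.6], "rotation": [0, 1.9, 0]}
    - {"dp": [-26, -2, 1.8], "rotation": [0, 2, 0]}
    - {"dp": [-26, -2, 1], "rotation": [0, 2, 0]}
    - {"dp": [-26, -2, 0.2], "rotation": [0, 2, 0]}

```text
t: 3.87
eef_pos: [0.4689, 0.2113, 0.1543]
ee_rot: [-1.569, -0.002, 1.796]
force: [0.4, -0.0, -1.1]
width: 0.0297
```

move_arm:
  deltas:
    - {"dp": [-26, -2, -0.6], "rotation": [0, 2, 0]}
    - {"dp": [-26, -2, -1.4], "rotation": [0, 2, 0]}
    - {"dp": [-26, -2, -2.2], "rotation": [0, 2, 0]}
    - {"dp": [-24, -2, -3], "rotation": [0, 2, 0]}
    - {"dp": [-20, -2, -3.8], "rotation": [0, 1.8, 0]}

```text
t: 4.28
eef_pos: [0.496, 0.0823, 0.1631]
ee_rot: [-1.564, -0.001, 1.611]
force: [0.7, 0.5, -2.4]
width: 0.0298
```

```bash
python3 -c "
from h import *
plan([518,16,165],88.2,step=15)"
```

```text
t 4.28 pos [496.   82.3 163.1] rpy [-8.963e+01 -4.000e-02  9.232e+01] F [ 0.73  0.52 -2.38] w 29.8
d [ 22.  -66.3   1.9] rv [-0.37  4.12  0.03] n 5
[-13.4, -0.4, -3.8] [-0.07, 0.82, 0.01]
[-13.4, -0.4, -4.0] [-0.07, 0.82, 0.01]
[-13.3, -0.4, -4.2] [-0.07, 0.82, 0.01]
[-13.2, -0.4, -4.4] [-0.07, 0.82, 0.01]
[-13.2, -0.4, -4.6] [-0.07, 0.82, 0.01]
```

move_arm:
  deltas:
    - {"dp": [-15, 0, -4], "rotation": [0, 0.8, 0]}
    - {"dp": [-13, 0, -4], "rotation": [0, 0.8, 0]}
    - {"dp": [-10, 0, -4], "rotation": [0, 0.8, 0]}
    - {"dp": [-5, 0, -3], "rotation": [0, 0.5, 0]}
    - {"dp": [0, 0, 0], "rotation": [0, 0, 0]}

```text
t: 4.7
eef_pos: [0.5095, 0.0305, 0.1617]
ee_rot: [-1.56, 0.0, 1.546]
force: [0.1, -0.3, -2.3]
width: 0.0296
```

```bash
python3 -c "
from h import *
plan([518,16,165],88.2,step=15)"
```

```text
t 4.7 pos [509.5  30.5 161.7] rpy [-8.940e+01  1.000e-02  8.857e+01] F [ 0.15 -0.35 -2.32] w 29.6
d [  8.5 -14.5   3.3] rv [-0.6   0.37 -0.01] n 2
[-7.1, -1.7, -4.4] [-0.3, 0.18, -0.01]
[-7.1, -1.7, -4.4] [-0.3, 0.18, -0.01]
```

move_arm:
  deltas:
    - {"dp": [-7, 8, -4.5], "rotation": [-0.6, 0.2, 0]}
    - {"dp": [-6, 10, -4], "rotation": [0, 0.2, 0]}
    - {"dp": [-2, 10, 0], "rotation": [0, 0, 0]}
    - {"dp": [0, 5, 0], "rotation": [0, 0, 0]}
    - {"dp": [0, 0, 0], "rotation": [0, 0, 0]}

```text
t: 5.12
eef_pos: [0.5168, 0.0149, 0.126]
ee_rot: [-1.569, -0.0, 1.538]
force: [-0.4, -0.2, -1.1]
width: 0.0296
```

```bash
python3 -c "
from h import *
plan([518,16,120],88.2,step=15)"
python3 snap.py 2;  python3 -c "
from h import *
a=load('side2');crop(a,180,150,380,330,3,'pics/c6.png')
a=load('top2');crop(a,240,150,430,280,4,'pics/c7.png')"
```

```text
t 5.12 pos [516.8  14.9 126. ] rpy [-8.992e+01 -2.000e-02  8.812e+01] F [-0.44 -0.16 -1.11] w 29.6
d [ 1.2  1.1 -6. ] rv [-0.08 -0.08  0.02] n 1
[1.1, 6.0, -1.2] [-0.08, -0.08, 0.02]
```

View pics/c6.png

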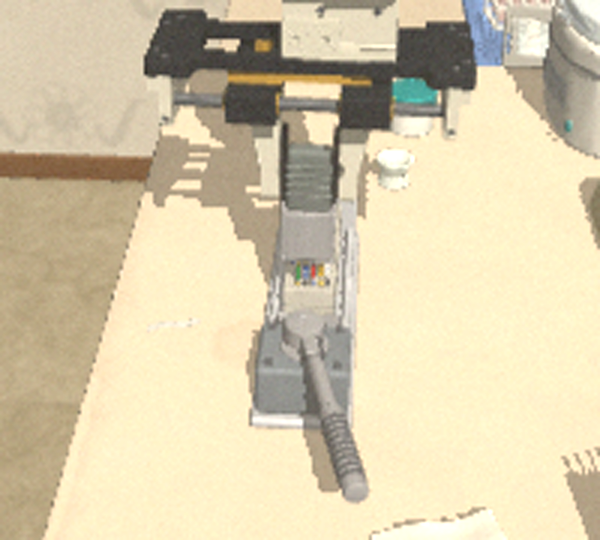

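View pics/c7.png

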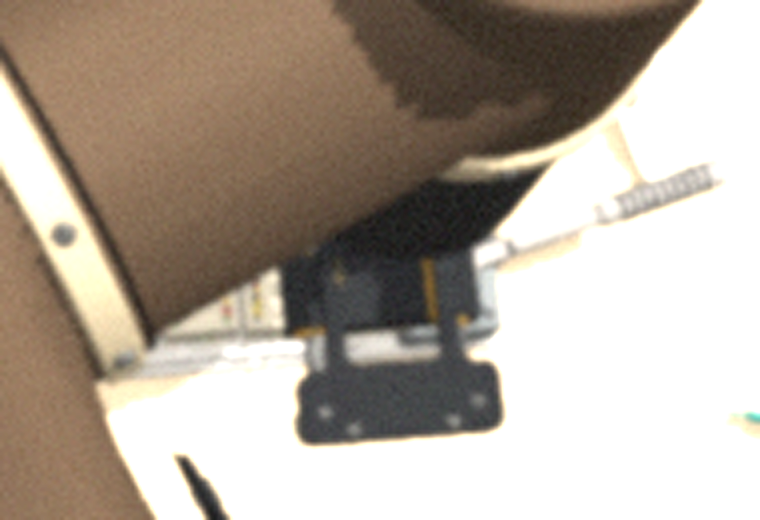

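```bash
cat > wm.py <<'E'
import sys
from h import *
f=load("side"+sys.argv[1]);P=pts(f)*1000
zb=float(sys.argv[2])
def band(z0,z1,lab):
    m=(abs(P[...,0]-518)<26)&(P[...,1]>-15)&(P[...,1]<26)&(P[...,2]>z0)&(P[...,2]<z1)
    p=P[m]; 
    a=np.polyfit(p[:,0]-518,p[:,1],1); b=np.polyfit(p[:,2]-(z0+z1)/2,p[:,1],1)
    print(lab,len(p),"x",np.percentile(p[:,0],[2,98]).round(1),"y med",np.median(p[:,1]).round(1),"dy/dx deg",np.degrees(a[0]).round(1),"tilt dy/dz deg",np.degrees(b[0]).round(1))
band(zb+5,zb+37,"body"); band(zb+44,zb+80,"grip+")
m=(abs(P[...,0]-518)<16)&(P[...,1]>-15)&(P[...,1]<26)&(P[...,2]>zb-8)&(P[...,2]<zb+8)
print("lowest",np.percentile(P[m][:,2],[1,5]) if m.any() else None)
E
python3 wm.py 2 76; python3 -c "
from h import *
f=load('side2');P=pts(f)*1000
m=(abs(P[...,0]-518)<30)&(P[...,1]>10)&(P[...,1]<30)&(P[...,2]>20)&(P[...,2]<38);p=P[m]
print(np.percentile(p[:,0],[2,98]),np.median(p[:,1]))
m=(abs(P[...,0]-518)<30)&(P[...,1]>-14)&(P[...,1]<6)&(P[...,2]>32)&(P[...,2]<44);p=P[m];print('jaw',np.percentile(p[:,0],[0,2,50,98]),np.percentile(p[:,1],[2,98]))
"
```

```text
body 251 x [498.6 534.1] y med 3.4 dy/dx deg -1.5 tilt dy/dz deg 0.4
grip+ 398 x [492.8 542.3] y med 6.1 dy/dx deg -2.3 tilt dy/dz deg -1.3
lowest [75.16040207 75.9014217 ]
[499.97518915 535.61308521] 20.113927143341204
jaw [498.98615343 499.07263753 529.7393744  535.85731624] [-12.79875357   0.35643209]
```

move_arm:
  deltas:
    - {"dp": [0, 8, -1.3], "rotation": [0, 0, 0]}
    - {"dp": [0, 10, 0], "rotation": [0, 0, 0]}
    - {"dp": [0, 10, 0], "rotation": [0, 0, 0]}
    - {"dp": [0, 5, 0], "rotation": [0, 0, 0]}
    - {"dp": [0, 0, 0], "rotation": [0, 0, 0]}

```text
t: 5.63
eef_pos: [0.52, 0.0168, 0.0925]
ee_rot: [-1.574, -0.002, 1.54]
force: [-0.4, 0.6, -1.2]
width: 0.0301
```

```bash
python3 -c "
from h import *
plan([518,15,84],88.2,step=15)"
python3 snap.py 3;  python3 wm.py 3 40; python3 -c "
from h import *
a=load('side3');crop(a,230,150,340,290,4,'pics/c8.png')"
```

```text
t 5.63 pos [520.   16.8  92.5] rpy [-90.17  -0.11  88.26] F [-0.36  0.64 -1.24] w 30.1
d [-2.  -1.8 -8.5] rv [0.17 0.06 0.11] n 1
[-1.9, 8.5, 2.0] [0.17, 0.06, 0.11]
body 224 x [502.6 537.1] y med 5.4 dy/dx deg -1.8 tilt dy/dz deg -0.5
grip+ 371 x [492.7 543.4] y med 7.9 dy/dx deg 0.1 tilt dy/dz deg -0.8
lowest [32.39220903 32.65963321]
```

View pics/c8.png

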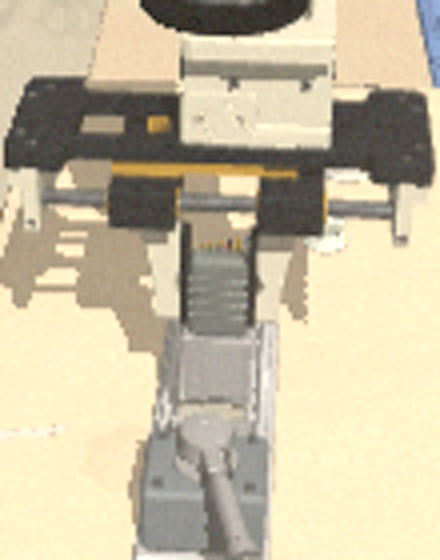

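move_arm:
  deltas:
    - {"dp": [-1.8, 1, 2], "rotation": [0.2, 0, 0]}
    - {"dp": [0, 3, 0], "rotation": [0, 0, 0]}
    - {"dp": [0, 3, 0], "rotation": [0, 0, 0]}
    - {"dp": [0, 0, 0], "rotation": [0, 0, 0]}

```text
t: 6.07
eef_pos: [0.5192, 0.0153, 0.0872]
ee_rot: [-1.573, -0.003, 1.541]
force: [0.5, 0.2, -2.4]
width: 0.0297
```

```bash
python3 -c "
from h import *
plan([518,15,58],88.2,step=15)"

```

```text
t 6.07 pos [519.2  15.3  87.2] rpy [-90.15  -0.17  88.28] F [ 0.47  0.18 -2.43] w 29.7
d [ -1.2  -0.3 -29.2] rv [0.15 0.08 0.17] n 2
[-0.2, 14.6, 0.6] [0.07, 0.04, 0.09]
[-0.2, 14.6, 0.6] [0.07, 0.04, 0.09]
```

move_arm:
  deltas:
    - {"dp": [-0.5, 4, 1], "rotation": [0, 0, 0]}
    - {"dp": [0, 5, 0.3], "rotation": [0, 0, 0]}
    - {"dp": [0, 5, 0], "rotation": [0, 0, 0]}

```text
t: 6.32
eef_pos: [0.5192, 0.0134, 0.0748]
ee_rot: [-1.576, -0.001, 1.543]
force: [-1.5, -12.0, 21.9]
width: 0.0298
```

move_arm:
  deltas:
    - {"dp": [0, 5, 0], "rotation": [0, 0, 0]}
    - {"dp": [0, 5, 0], "rotation": [0, 0, 0]}

```text
t: 6.48
eef_pos: [0.5216, 0.0128, 0.0683]
ee_rot: [-1.581, -0.0, 1.545]
force: [-0.2, 1.9, -0.6]
width: 0.0299
```

```bash
python3 -c "
from h import *
plan([518,15,58],88.2,step=15)"
python3 snap.py 4;  python3 wm.py 4 20; python3 -c "
from h import *
a=load('side4');crop(a,230,150,340,290,4,'pics/c9.png')"
```

```text
t 6.48 pos [521.6  12.8  68.3] rpy [-90.61  -0.    88.5 ] F [-0.16  1.95 -0.65] w 29.9
d [ -3.6   2.2 -10.3] rv [0.61 0.3  0.01] n 1
[2.1, 10.2, 3.8] [0.61, 0.3, 0.01]
body 190 x [500.7 539.6] y med 1.2 dy/dx deg -7.3 tilt dy/dz deg 3.5
grip+ 365 x [492.9 542.4] y med 4.0 dy/dx deg 1.4 tilt dy/dz deg 1.3
lowest [22.56409182 22.56409182]
```

View pics/c9.png

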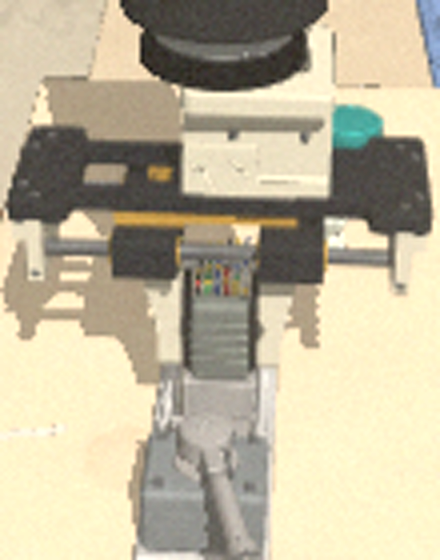

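```bash
cat > wt.py <<'E'
import sys
from h import *
f=load("side"+sys.argv[1]);P=pts(f)*1000;x0=float(sys.argv[2])
for y0,y1 in[(-8,14)]:
    m=(abs(P[...,0]-x0)<10)&(P[...,1]>y0)&(P[...,1]<y1)&(P[...,2]>25)
    p=P[m]
    for z in range(26,110,5):
        q=p[abs(p[:,2]-z)<2.5]
        if len(q): print(z,len(q),np.percentile(q[:,1],[10,50,90]).round(1),end=' | ')
    print()
# wedge grip x extent colours rows
E
python3 wt.py 3 519; python3 wt.py 4 519
```

```text
36 1 [-2.4 -2.4 -2.4] | 41 4 [6.7 7.6 8.6] | 46 12 [5.3 6.4 8. ] | 51 19 [4.4 5.7 6.9] | 56 15 [4.6 5.2 6.4] | 61 21 [3.9 4.8 5.8] | 66 20 [4.7 5.5 6.9] | 71 21 [3.7 5.4 6.9] | 76 23 [4.1 5.1 6.4] | 81 27 [4.4 6.9 9.8] | 86 22 [7.5 8.3 9.3] | 91 22 [7.5 8.7 9.8] | 96 19 [7.1 8.7 9.7] | 101 22 [ 7.2  8.5 10.9] | 106 21 [6.6 8.5 9.8] | 
36 4 [-2.4  1.1  2.6] | 41 15 [-0.2  1.2  2.3] | 46 21 [0.3 1.4 2.8] | 51 19 [-0.2  1.   2.6] | 56 26 [0.7 1.8 5. ] | 61 20 [3.4 5.  6.3] | 66 18 [3.6 4.9 5.9] | 71 23 [2.6 4.8 6. ] | 76 20 [3.  4.3 5.7] | 81 20 [3.3 4.9 5.9] | 86 24 [3.2 4.7 5.7] | 91 17 [3.4 4.8 5.7] | 96 21 [3.9 4.6 5.8] | 101 40 [ 4.4  7.9 12.4] | 106 2 [10.1 10.3 10.5] |
```

move_arm:
  deltas:
    - {"dp": [0.5, 3, 2.5], "rotation": [0.5, 0.3, 0]}
    - {"dp": [0, 4, 0.5], "rotation": [0, 0, 0]}

```text
t: 6.75
eef_pos: [0.5181, 0.0135, 0.0598]
ee_rot: [-1.571, -0.0, 1.539]
force: [-0.1, -0.8, -2.7]
width: 0.0296
```

```bash
python3 -c "
from h import *
plan([518,14,58],88.2,step=15)"

```

```text
t 6.75 pos [518.1  13.5  59.8] rpy [-9.001e+01 -1.000e-02  8.816e+01] F [-0.09 -0.84 -2.68] w 29.6
d [-0.1  0.5 -1.8] rv [ 0.01 -0.04  0.01] n 1
[0.5, 1.8, 0.1] [0.01, -0.04, 0.01]
```

move_arm:
  deltas:
    - {"dp": [0, 2, 0], "rotation": [0, 0, 0]}
    - {"dp": [0, 1.5, 0], "rotation": [0, 0, 0]}

```text
t: 6.92
eef_pos: [0.5178, 0.0134, 0.0578]
ee_rot: [-1.57, 0.001, 1.54]
force: [-13.4, 3.1, 41.7]
width: 0.0297
```

```bash
python3 snap.py 5;  python3 wt.py 5 518; python3 -c "
from h import *
plan([518,14,58],88.2,step=15)
f=load('side5');P=pts(f)*1000
m=(abs(P[...,0]-518)<26)&(P[...,1]>-1)&(P[...,1]<4)&(P[...,2]>39)&(P[...,2]<46);print(np.percentile(P[m][:,0],[2,98]))
"
```

```text
36 5 [-2.3  2.6  3.8] | 41 18 [0.6 1.6 2.8] | 46 32 [1.5 3.1 6.4] | 51 16 [4.2 4.9 6.2] | 56 16 [4.1 4.5 6.6] | 61 28 [3.4 4.9 7.1] | 66 17 [4.2 5.4 6.5] | 71 19 [3.2 5.1 6.2] | 76 22 [4.5 5.7 6.6] | 81 22 [4.2 5.3 5.9] | 86 20 [4.1 5.6 7. ] | 91 40 [ 5.6  8.8 13.3] | 96 1 [11.8 11.8 11.8] | 
t 7.02 pos [517.7  13.4  57.9] rpy [-8.997e+01  5.000e-02  8.822e+01] F [-8.49  1.68 22.82] w 29.9
d [0.3 0.6 0.1] rv [-0.03  0.02 -0.05] n 1
[0.6, -0.1, -0.3] [-0.03, 0.02, -0.05]
[500.83282532 533.71302184]
```

move_arm:
  deltas:
    - {"dp": [0, 0, 0], "rotation": [0, 0, 0]}
    - {"dp": [0, 0, 0], "rotation": [0, 0, 0]}
    - {"dp": [0, 0, 0], "rotation": [0, 0, 0]}
    - {"dp": [0, 0, 0], "rotation": [0, 0, 0]}
    - {"dp": [0, 0, 0], "rotation": [0, 0, 0]}
  jaw: 60

```text
t: 7.43
eef_pos: [0.5172, 0.0135, 0.0576]
ee_rot: [-1.57, 0.001, 1.54]
force: [-0.4, 1.1, -0.7]
width: 0.0578
```

```bash
python3 snap.py 6;  python3 wt.py 6 518; python3 -c "
from h import *
plan([518,14,58],88.2,step=15)
a=load('side6');crop(a,230,150,340,290,4,'pics/c10.png')"
```

```text
36 5 [-1.9  3.2  4. ] | 41 18 [0.9 1.8 3.5] | 46 28 [0.6 2.4 5.7] | 51 19 [4.4 5.  6.2] | 56 22 [3.  4.2 5.8] | 61 18 [3.1 4.2 5.9] | 66 18 [3.7 4.6 5.5] | 71 24 [3.4 4.9 5.9] | 76 23 [4.2 5.1 6.4] | 81 15 [4.2 5.5 7.1] | 86 21 [3.8 5.4 7.2] | 91 42 [ 4.4  8.6 12.6] | 96 1 [11.2 11.2 11.2] | 
t 7.53 pos [517.2  13.5  57.6] rpy [-8.993e+01  7.000e-02  8.826e+01] F [ 0.18 -0.95  0.54] w 64.4
d [0.8 0.5 0.4] rv [-0.07  0.06 -0.07] n 1
[0.5, -0.4, -0.8] [-0.07, 0.06, -0.07]
```

View pics/c10.png

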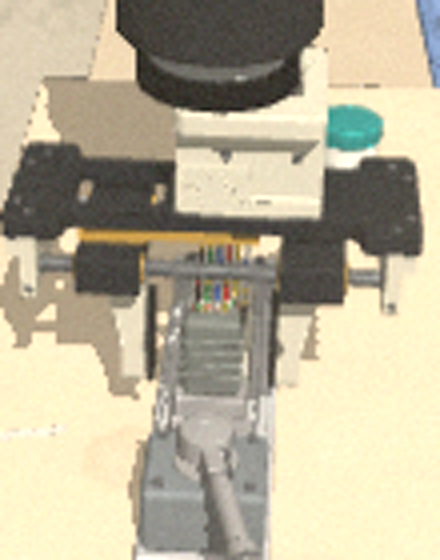

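move_arm:
  deltas:
    - {"dp": [0, -6, 0], "rotation": [0, 0, 0]}
    - {"dp": [0, -15, 0], "rotation": [0, 0, 0]}
    - {"dp": [0, -20, 0], "rotation": [0, 0, 0]}
    - {"dp": [0, -20, 0], "rotation": [0, 0, 0]}
    - {"dp": [0, -10, 0], "rotation": [0, 0, 0]}

```text
t: 7.95
eef_pos: [0.5149, 0.0125, 0.1288]
ee_rot: [-1.561, 0.005, 1.54]
force: [0.4, 0.7, -0.2]
width: 0.067
```

```bash
python3 -c "
from h import *
plan([543,-150,140],88.2,step=25)"

```

```text
t 7.95 pos [514.9  12.5 128.8] rpy [-89.46   0.27  88.22] F [ 0.39  0.69 -0.16] w 67.0
d [  28.1 -162.5   11.2] rv [-0.54  0.02 -0.27] n 7
[-23.1, -1.5, -4.7] [-0.08, 0.0, -0.04]
[-23.1, -1.5, -4.7] [-0.08, 0.0, -0.04]
[-23.1, -1.6, -4.7] [-0.08, 0.0, -0.04]
[-23.1, -1.6, -4.7] [-0.08, 0.0, -0.04]
[-23.1, -1.6, -4.7] [-0.08, 0.0, -0.04]
[-23.1, -1.6, -4.7] [-0.08, 0.0, -0.04]
[-23.1, -1.6, -4.7] [-0.08, 0.0, -0.04]
```

move_arm:
  deltas:
    - {"dp": [-12, -3, -3], "rotation": [-0.5, 0, -0.2]}
    - {"dp": [-24, -2, -5], "rotation": [0, 0, 0]}
    - {"dp": [-26, -1, -5], "rotation": [0, 0, 0]}
    - {"dp": [-26, -1, -5], "rotation": [0, 0, 0]}
    - {"dp": [-24, -1, -5], "rotation": [0, 0, 0]}

```text
t: 8.37
eef_pos: [0.5371, -0.1013, 0.1422]
ee_rot: [-1.579, -0.002, 1.548]
force: [0.3, 0.5, 0.9]
width: 0.0666
```

move_arm:
  deltas:
    - {"dp": [-18, 0, -4], "rotation": [0, 0, 0]}
    - {"dp": [-10, 0, -2], "rotation": [0, 0, 0]}
    - {"dp": [-2, 0, 0], "rotation": [0, 0, 0]}
    - {"dp": [0, 0, 0], "rotation": [0, 0, 0]}

```text
t: 8.7
eef_pos: [0.5419, -0.1388, 0.1418]
ee_rot: [-1.579, -0.001, 1.542]
force: [-0.6, 0.2, -0.4]
width: 0.0668
```

```bash
python3 -c "
from h import *
plan([543,-150,42],88.2,step=25)"; python3 snap.py 7; python3 -c "
from h import *
for n in('top7','side7'):
    f=load(n);P=pts(f);p=P[(P[...,0]>.5)&(P[...,0]<.62)&(P[...,1]>-.22)&(P[...,1]<-.07)&(P[...,2]>.045)&(P[...,2]<.08)]*1000
    print(n,len(p)); 
    if len(p)>10:
        l=cv2.fitLine(p[:,:2].astype(np.float32),cv2.DIST_L2,0,.01,.01).ravel();print(l,p[:,1].min())
a=load('side7');crop(a,200,150,350,330,3,'pics/c11.png')
a=load('top7');crop(a,140,180,430,300,2.6,'pics/c12.png')
f=load('side7');P=pts(f)*1000
for x in(513,518,523):
  m=(abs(P[...,0]-x)<4)&(P[...,1]>-8)&(P[...,1]<25)&(P[...,2]>36);p=P[m]
  print([(z,np.median(p[abs(p[:,2]-z)<3][:,1]).round(1)) for z in range(42,95,6) if (abs(p[:,2]-z)<3).any()], p[:,2].max())
"
```

```text
t 8.7 pos [ 541.9 -138.8  141.8] rpy [-9.045e+01 -7.000e-02  8.837e+01] F [-0.6   0.19 -0.42] w 66.8
d [  1.1 -11.2 -99.8] rv [0.45 0.17 0.07] n 5
[-2.3, 20.0, -0.1] [0.09, 0.03, 0.01]
[-2.2, 20.0, -0.2] [0.09, 0.03, 0.01]
[-2.2, 20.0, -0.2] [0.09, 0.03, 0.01]
[-2.2, 20.0, -0.2] [0.09, 0.03, 0.01]
[-2.2, 20.0, -0.3] [0.09, 0.03, 0.01]
top7 0
side7 413
[ 2.3067234e-01 -9.7303146e-01  5.3808667e+02 -1.3985175e+02] -185.27889341916344
[(42, np.float64(1.5)), (48, np.float64(5.4)), (54, np.float64(4.3)), (60, np.float64(3.7)), (66, np.float64(4.8)), (72, np.float64(4.8)), (78, np.float64(3.6)), (84, np.float64(4.5)), (90, np.float64(7.3))] 92.82055431318386
[(42, np.float64(1.6)), (48, np.float64(4.0)), (54, np.float64(4.3)), (60, np.float64(4.2)), (66, np.float64(5.0)), (72, np.float64(4.9)), (78, np.float64(4.8)), (84, np.float64(4.1)), (90, np.float64(6.8))] 94.26916260097745
[(42, np.float64(1.4)), (48, np.float64(4.0)), (54, np.float64(4.8)), (60, np.float64(5.0)), (66, np.float64(4.5)), (72, np.float64(5.0)), (78, np.float64(3.9)), (84, np.float64(4.8)), (90, np.float64(6.0))] 93.10048622024969
```

View pics/c11.png

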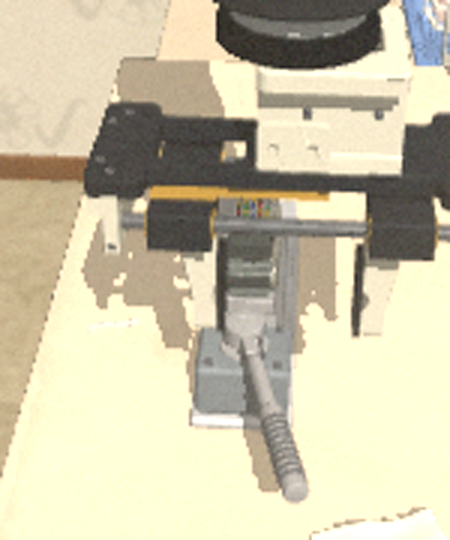

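View pics/c12.png

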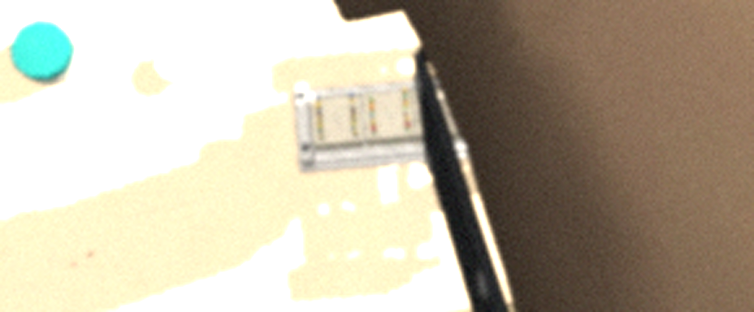

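move_arm:
  deltas:
    - {"dp": [-5, 8, 0], "rotation": [0.4, 0.2, 0]}
    - {"dp": [-4, 18, 0], "rotation": [0, 0, 0]}
    - {"dp": [-2, 22, 0], "rotation": [0, 0, 0]}
    - {"dp": [0, 18, 0], "rotation": [0, 0, 0]}
    - {"dp": [0, 10, 0], "rotation": [0, 0, 0]}

```text
t: 9.22
eef_pos: [0.5442, -0.146, 0.0651]
ee_rot: [-1.578, -0.002, 1.546]
force: [-0.8, -0.2, -0.8]
width: 0.0671
```

```bash
python3 -c "
from h import *
plan([541,-150,42],88.2,step=10)"

```

```text
t 9.22 pos [ 544.2 -146.    65.1] rpy [-90.41  -0.12  88.55] F [-0.84 -0.16 -0.8 ] w 67.1
d [ -3.2  -4.  -23.1] rv [0.41 0.35 0.12] n 3
[-1.4, 7.7, 1.1] [0.14, 0.12, 0.04]
[-1.4, 7.7, 1.1] [0.14, 0.12, 0.04]
[-1.4, 7.7, 1.0] [0.14, 0.12, 0.04]
```

move_arm:
  deltas:
    - {"dp": [-2, 8, 1], "rotation": [0.4, 0.3, 0]}
    - {"dp": [-2, 7, 1], "rotation": [0, 0, 0]}
    - {"dp": [0, 3, 0], "rotation": [0, 0, 0]}
    - {"dp": [0, 0, 0], "rotation": [0, 0, 0]}

```text
t: 9.55
eef_pos: [0.5399, -0.1485, 0.0421]
ee_rot: [-1.564, -0.002, 1.543]
force: [-0.5, 0.5, -0.4]
width: 0.067
```

```bash
python3 -c "
from h import *
plan([541,-150,42],88.2,step=10)"; python3 snap.py 8; python3 -c "
from h import *
a=load('side8');crop(a,200,180,370,340,3.5,'pics/c13.png')"

```

```text
t 9.55 pos [ 539.9 -148.5   42.1] rpy [-89.61  -0.11  88.38] F [-0.5   0.49 -0.39] w 67.0
d [ 1.1 -1.5 -0.1] rv [-0.4   0.18  0.11] n 1
[-1.5, 0.1, -1.1] [-0.4, 0.18, 0.11]
```

View pics/c13.png

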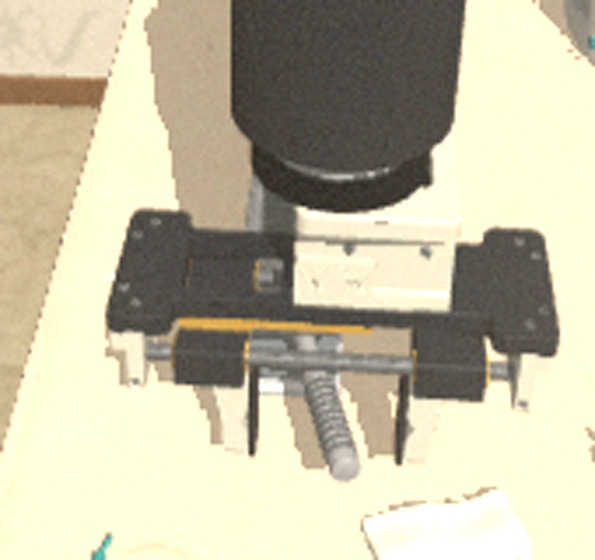

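move_arm:
  deltas:
    - {"dp": [-1, 0, 6], "rotation": [-0.4, 0.2, 0]}
    - {"dp": [0, 0, 6], "rotation": [0, 0, 0]}
    - {"dp": [0, 0, 4], "rotation": [0, 0, 0]}
    - {"dp": [0, 0, 2], "rotation": [0, 0, 0]}
    - {"dp": [0, 0, 0], "rotation": [0, 0, 0]}

```text
t: 10.07
eef_pos: [0.5217, -0.149, 0.0455]
ee_rot: [-1.578, -0.002, 1.539]
force: [1.1, -0.9, -0.5]
width: 0.067
```

move_arm:
  deltas:
    - {"dp": [0, 0, 2], "rotation": [0, 0, 0]}
    - {"dp": [0, 0, 2], "rotation": [0, 0, 0]}
    - {"dp": [0, 0, 2], "rotation": [0, 0, 0]}

```text
t: 10.32
eef_pos: [0.5171, -0.1488, 0.0467]
ee_rot: [-1.582, -0.002, 1.539]
force: [3.9, -0.8, -1.9]
width: 0.0669
```

```bash
cat > fr.py <<'E'
# average force over a few control periods (camera calls hold the arm), and handle angle from side view
import sys
from h import *
from station import arm
F=[];N=int(sys.argv[1]) if len(sys.argv)>1 else 3
for i in range(N):
    f=arm.grab_frame("side"); F.append(arm.get_state()["force"])
s=arm.get_state()
F=np.array(F);print("t",round(s["t"],2),"pos",(s["eef_pos"]*1000).round(1),"rpy",np.degrees(s["ee_rot"]).round(2),"F",F.mean(0).round(2),"sd",F.std(0).round(2)[0])
P=pts(f)*1000
m=(P[...,0]>440)&(P[...,0]<600)&(P[...,1]>-195)&(P[...,1]<-150)&(P[...,2]>55)&(P[...,2]<72)
# restrict to grip region: near the predicted handle: connected comp
lab=cv2.connectedComponentsWithStats(m.astype(np.uint8))
n,L,st,c=lab
for k in range(1,n):
    if st[k,4]>40:
        p=P[L==k]; l=cv2.fitLine(p[:,:2].astype(np.float32),cv2.DIST_L2,0,.01,.01).ravel()
        print("comp",st[k,4],"x",p[:,0].min().round(1),p[:,0].max().round(1),"y",p[:,1].min().round(1),p[:,1].max().round(1),"lean",np.arctan2(l[0],-l[1]).round(3) if l[1]<0 else np.arctan2(-l[0],l[1]).round(3))
        tip=p[p[:,1]<p[:,1].min()+15]; print(" tip",np.median(tip[:,0]).round(1),np.median(tip[:,1]).round(1), "polar lean from axis", np.arctan2(np.median(tip[:,0])-518,-(np.median(tip[:,1])+45)).round(3))
E
python3 fr.py
```

```text
t 10.47 pos [ 516.9 -148.8   46.6] rpy [-90.59  -0.13  88.19] F [ 3.12 -1.17 -0.75] sd 0.4
comp 81 x 467.3 483.5 y -161.7 -150.3 lean -1.182
 tip 476.9 -159.2 polar lean from axis -0.345
comp 247 x 533.7 566.4 y -185.4 -150.1 lean -0.124
 tip 546.3 -180.4 polar lean from axis 0.206
```

move_arm:
  deltas:
    - {"dp": [0, 2, 2.5], "rotation": [0.4, 0, 0]}
    - {"dp": [0, 1, 2.5], "rotation": [0.2, 0, 0]}
    - {"dp": [0, 0, 2.5], "rotation": [0, 0, 0]}

```text
t: 10.72
eef_pos: [0.5128, -0.1487, 0.0447]
ee_rot: [-1.575, -0.002, 1.541]
force: [3.8, -2.1, 0.8]
width: 0.0671
```

```bash
python3 fr.py
```

```text
t 10.87 pos [ 512.1 -148.7   44.7] rpy [-90.23  -0.1   88.26] F [ 4.28 -2.05  0.88] sd 0.29
comp 81 x 462.4 478.7 y -162.5 -151.3 lean -1.255
 tip 472.1 -159.5 polar lean from axis -0.381
comp 260 x 528.7 561.6 y -186.6 -150.1 lean -0.213
 tip 540.8 -181.4 polar lean from axis 0.165
```

move_arm:
  deltas:
    - {"dp": [0, 1, 4], "rotation": [0.2, 0, 0]}
    - {"dp": [0, 0.5, 4], "rotation": [0, 0, 0]}
    - {"dp": [0, 0.5, 4], "rotation": [0, 0, 0]}

```text
t: 11.12
eef_pos: [0.5012, -0.1486, 0.043]
ee_rot: [-1.573, -0.001, 1.541]
force: [3.1, -2.7, 0.9]
width: 0.0673
```

```bash
python3 fr.py
```

```text
t 11.27 pos [ 500.3 -148.6   42.9] rpy [-9.006e+01 -9.000e-02  8.827e+01] F [ 1.99 -1.41  1.51] sd 0.6
comp 80 x 449.5 467.1 y -162.0 -150.6 lean -1.269
 tip 459.4 -159.2 polar lean from axis -0.474
comp 258 x 518.6 550.2 y -187.5 -150.2 lean -0.366
 tip 527.9 -183.7 polar lean from axis 0.071
```

move_arm:
  deltas:
    - {"dp": [0, 0, 4], "rotation": [0, 0, 0]}
    - {"dp": [0, 0, 4], "rotation": [0, 0, 0]}
    - {"dp": [0, 0, 3], "rotation": [0, 0, 0]}

```text
t: 11.52
eef_pos: [0.4893, -0.1484, 0.0428]
ee_rot: [-1.572, -0.001, 1.541]
force: [4.0, -3.5, 0.8]
width: 0.067
```

```bash
python3 fr.py
```

```text
t 11.67 pos [ 488.8 -148.3   42.7] rpy [-9.001e+01 -8.000e-02  8.827e+01] F [ 2.58 -1.45  0.51] sd 0.87
comp 74 x 440.5 455.5 y -161.0 -151.9 lean -1.304
 tip 448.2 -159.0 polar lean from axis -0.549
comp 258 x 507.1 538.7 y -189.2 -150.0 lean -0.42
 tip 515.0 -185.0 polar lean from axis -0.021
```

move_arm:
  deltas:
    - {"dp": [0, 0, 3], "rotation": [0, 0, 0]}
    - {"dp": [0, 0, 3], "rotation": [0, 0, 0]}
    - {"dp": [0, 0, 1.5], "rotation": [0, 0, 0]}

```text
t: 11.92
eef_pos: [0.4821, -0.1483, 0.0427]
ee_rot: [-1.572, -0.001, 1.541]
force: [4.7, -3.4, -0.5]
width: 0.0673
```

```bash
python3 fr.py 2
```

```text
t 12.02 pos [ 481.9 -148.3   42.7] rpy [-9.006e+01 -6.000e-02  8.827e+01] F [ 3.37 -3.45 -0.33] sd 0.03
comp 47 x 440.4 448.6 y -161.6 -150.5 lean -0.767
 tip 445.2 -158.1 polar lean from axis -0.572
comp 269 x 498.3 532.1 y -187.8 -150.0 lean -0.566
 tip 505.6 -183.2 polar lean from axis -0.09
```

move_arm:
  deltas:
    - {"dp": [0, 0, 2], "rotation": [0, 0, 0]}
    - {"dp": [0, 0, 2], "rotation": [0, 0, 0]}

```text
t: 12.18
eef_pos: [0.4786, -0.1482, 0.0427]
ee_rot: [-1.573, -0.001, 1.541]
force: [4.0, -4.3, -0.8]
width: 0.0674
```

```bash
python3 fr.py 2
```

```text
t 12.28 pos [ 478.3 -148.2   42.7] rpy [-9.009e+01 -5.000e-02  8.827e+01] F [ 3.66 -2.76  0.27] sd 0.55
comp 259 x 493.4 528.8 y -187.3 -150.8 lean -0.646
 tip 501.7 -182.5 polar lean from axis -0.118
```

move_arm:
  deltas:
    - {"dp": [0, 0, 2], "rotation": [0, 0, 0]}
    - {"dp": [0, 0, 2], "rotation": [0, 0, 0]}

```text
t: 12.45
eef_pos: [0.4751, -0.1481, 0.0427]
ee_rot: [-1.573, -0.001, 1.541]
force: [4.2, -3.6, -0.6]
width: 0.0674
```

```bash
python3 fr.py 2
```

```text
t 12.55 pos [ 474.8 -148.1   42.7] rpy [-9.010e+01 -5.000e-02  8.828e+01] F [ 3.6  -2.65 -0.24] sd 0.26
comp 259 x 489.2 525.5 y -186.7 -150.5 lean -0.702
 tip 496.8 -182.6 polar lean from axis -0.153
```

move_arm:
  deltas:
    - {"dp": [0, 0, 1.5], "rotation": [0, 0, 0]}
    - {"dp": [0, 0, 1.5], "rotation": [0, 0, 0]}

```text
t: 12.72
eef_pos: [0.4723, -0.1479, 0.0427]
ee_rot: [-1.573, -0.001, 1.541]
force: [4.2, -2.1, -1.1]
width: 0.0671
```

```bash
python3 fr.py 2
```

```text
t 12.82 pos [ 472.  -147.9   42.7] rpy [-9.012e+01 -5.000e-02  8.829e+01] F [ 3.92 -1.97 -0.37] sd 0.11
comp 254 x 485.8 522.2 y -186.5 -150.4 lean -0.735
 tip 493.3 -181.6 polar lean from axis -0.179
```

move_arm:
  deltas:
    - {"dp": [0, 0, 1.5], "rotation": [0, 0, 0]}
    - {"dp": [0, 0, 1.5], "rotation": [0, 0, 0]}

```text
t: 12.98
eef_pos: [0.4699, -0.1477, 0.0428]
ee_rot: [-1.574, -0.001, 1.541]
force: [5.6, -3.7, -1.2]
width: 0.0666
```

```bash
python3 fr.py 2
```

```text
t 13.08 pos [ 469.8 -147.6   42.8] rpy [-9.017e+01 -6.000e-02  8.830e+01] F [ 4.1  -2.35 -1.88] sd 0.22
comp 261 x 482.5 520.5 y -186.0 -150.6 lean -0.758
 tip 490.6 -180.8 polar lean from axis -0.199
```

move_arm:
  deltas:
    - {"dp": [0, 0, 1.5], "rotation": [0, 0, 0]}

```text
t: 13.17
eef_pos: [0.469, -0.1475, 0.0428]
ee_rot: [-1.575, -0.001, 1.541]
force: [5.6, -3.0, -0.8]
width: 0.0672
```

```bash
python3 fr.py 2
```

```text
t 13.27 pos [ 468.7 -147.5   42.8] rpy [-9.022e+01 -6.000e-02  8.831e+01] F [ 5.   -2.43 -1.91] sd 0.03
comp 258 x 481.0 518.9 y -185.6 -150.6 lean -0.78
 tip 489.2 -180.9 polar lean from axis -0.209
```

move_arm:
  deltas:
    - {"dp": [0, 0, 1.5], "rotation": [0, 0, 0]}

```text
t: 13.35
eef_pos: [0.4679, -0.1474, 0.0428]
ee_rot: [-1.575, -0.001, 1.542]
force: [5.1, -3.7, -1.8]
width: 0.0669
```

```bash
python3 fr.py 2
```

```text
t 13.45 pos [ 467.5 -147.4   42.8] rpy [-9.025e+01 -7.000e-02  8.831e+01] F [ 4.92 -1.47 -1.93] sd 0.72
comp 250 x 479.4 517.3 y -185.1 -150.0 lean -0.801
 tip 487.5 -180.1 polar lean from axis -0.222
```

move_arm:
  deltas:
    - {"dp": [0, 0, 1.5], "rotation": [0, 0, 0]}

```text
t: 13.53
eef_pos: [0.4666, -0.1473, 0.0427]
ee_rot: [-1.576, -0.001, 1.542]
force: [4.9, -3.2, -1.2]
width: 0.0669
```

```bash
python3 fr.py 2
```

```text
t 13.63 pos [ 466.1 -147.3   42.7] rpy [-9.025e+01 -7.000e-02  8.831e+01] F [ 4.18 -1.82 -1.61] sd 0.74
comp 177 x 475.9 497.1 y -184.6 -150.7 lean -0.285
 tip 485.6 -179.2 polar lean from axis -0.237
comp 72 x 500.6 515.6 y -163.2 -151.2 lean 1.375
 tip 507.4 -160.5 polar lean from axis -0.091
```

```bash
cat > kink.py <<'E'
import sys
from h import *
def run(f,x0,x1,y0=-195,y1=-150):
    P=pts(f)*1000
    m=(P[...,0]>x0)&(P[...,0]<x1)&(P[...,1]>y0)&(P[...,1]<y1)&(P[...,2]>58)&(P[...,2]<70)
    n,L,st,c=cv2.connectedComponentsWithStats(m.astype(np.uint8)); k=1+np.argmin([c[i][0]*0-st[i,4] for i in range(1,n)])
    p=P[L==k]; l=cv2.fitLine(p[:,:2].astype(np.float32),cv2.DIST_HUBER,0,.01,.01).ravel()
    if l[1]>0:l[:2]*=-1
    lean=np.arctan2(l[0],-l[1]); 
    xa=l[2]+l[0]/l[1]*(-45-l[3])
    tip=p[p[:,1]<p[:,1].min()+15]; tp=np.median(tip,0)
    print(len(p),"lean",lean.round(3),"x at y=-45",xa.round(1),"tip",tp[:2].round(1),"polar",np.arctan2(tp[0]-517,-(tp[1]+45)).round(3))
if __name__=="__main__":
    for n in("side0","side7","side8"): run(load(n),520,560)
    from station import arm
    f=arm.grab_frame("side"); np.savez("pics/sidek.npz",**f); run(f,468,499)
    crop(f,200,180,340,340,4,"pics/%s.png"%sys.argv[1])
    s=arm.get_state();print(s["t"],s["eef_pos"].round(4),s["force"].round(2))
E
python3 kink.py k1
```

```text
165 lean 0.294 x at y=-45 507.1 tip [ 547.  -179.5] polar 0.219
169 lean 0.286 x at y=-45 508.4 tip [ 547.1 -179.1] polar 0.221
166 lean 0.282 x at y=-45 508.9 tip [ 547.1 -180. ] polar 0.219
163 lean -0.285 x at y=-45 524.4 tip [ 485.7 -178.6] polar -0.23
13.6833 [ 0.4661 -0.1473  0.0427] [ 3.83 -1.92 -1.13]
```

View pics/k1.png

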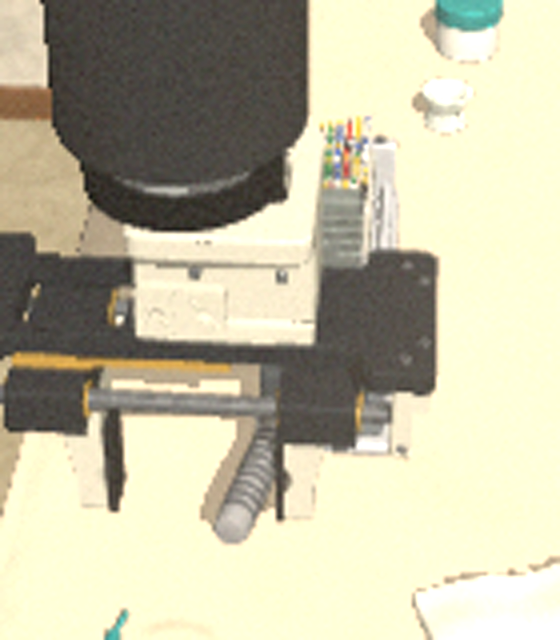

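move_arm:
  deltas:
    - {"dp": [0, 0, 1.5], "rotation": [0, 0, 0]}

```text
t: 13.77
eef_pos: [0.465, -0.1472, 0.0427]
ee_rot: [-1.575, -0.001, 1.542]
force: [4.4, -1.0, -2.0]
width: 0.0671
```

```bash
python3 fr.py 2 | head -1
```

```text
t 13.87 pos [ 464.5 -147.1   42.7] rpy [-9.024e+01 -8.000e-02  8.832e+01] F [ 3.43 -0.48 -1.7 ] sd 0.24
```

move_arm:
  deltas:
    - {"dp": [0, 0, 1.5], "rotation": [0, 0, 0]}

```text
t: 13.95
eef_pos: [0.4633, -0.147, 0.0427]
ee_rot: [-1.575, -0.001, 1.542]
force: [5.0, -0.6, -0.3]
width: 0.0671
```

```bash
python3 fr.py 2 | head -1;python3 kink.py k2|tail -2
```

```text
t 14.05 pos [ 462.7 -147.    42.6] rpy [-9.022e+01 -9.000e-02  8.831e+01] F [ 3.02 -0.49  0.39] sd 0.03
163 lean -0.399 x at y=-45 535.3 tip [ 480.3 -177.1] polar -0.271
14.1 [ 0.4628 -0.147   0.0426] [ 4.29 -0.64 -1.59]
```

move_arm:
  deltas:
    - {"dp": [0, 0, 1.2], "rotation": [0, 0, 0]}

```text
t: 14.18
eef_pos: [0.4617, -0.1468, 0.0426]
ee_rot: [-1.575, -0.002, 1.542]
force: [4.0, -0.2, -0.6]
width: 0.0674
```

```bash
python3 fr.py 2 | head -1;python3 kink.py k3|tail -2
```

```text
t 14.28 pos [ 461.2 -146.8   42.5] rpy [-9.019e+01 -9.000e-02  8.832e+01] F [ 2.79  0.74 -0.29] sd 0.2
164 lean -0.407 x at y=-45 534.1 tip [ 478.4 -176.6] polar -0.285
14.3333 [ 0.4613 -0.1468  0.0426] [3.12 0.3  0.13]
```

move_arm:
  deltas:
    - {"dp": [0, 0, -3], "rotation": [0, 0, 0]}
    - {"dp": [0, 0, -5], "rotation": [0, 0, 0]}
    - {"dp": [0, 0, -7], "rotation": [0, 0, 0]}
    - {"dp": [0, 0, -6], "rotation": [0, 0, 0]}
    - {"dp": [0, 0, -2], "rotation": [0, 0, 0]}

```text
t: 14.75
eef_pos: [0.4831, -0.148, 0.0419]
ee_rot: [-1.569, -0.001, 1.541]
force: [0.7, 0.1, -0.5]
width: 0.0669
```

```bash
python3 fr.py 2 | head -1;python3 kink.py k4|tail -2; python3 -c "
from h import *
from kink import run
f=load('sidek'); run(f,468,505)"
```

```text
t 14.85 pos [ 482.7 -148.    41.8] rpy [-8.987e+01 -7.000e-02  8.827e+01] F [ 0.64 -0.43  0.29] sd 0.5
159 lean -0.19 x at y=-45 515.7 tip [ 489.7 -180.2] polar -0.199
14.9 [ 0.4824 -0.148   0.0418] [-0.29 -0.29 -0.46]
171 lean -0.296 x at y=-45 530.1 tip [ 489.7 -180.2] polar -0.199
```

View pics/k4.png

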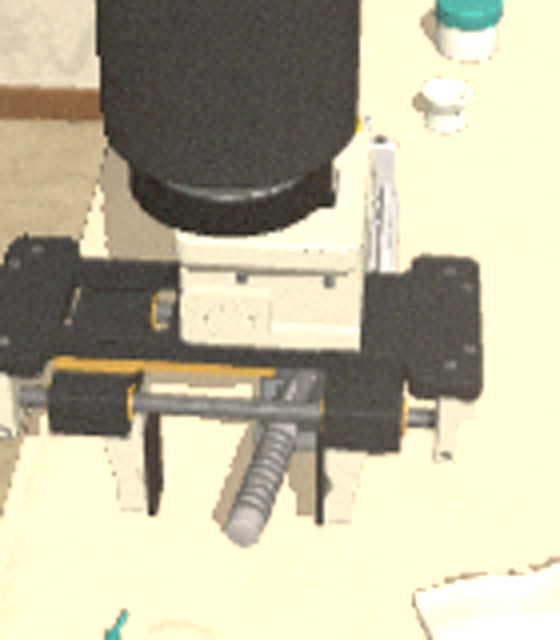

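move_arm:
  deltas:
    - {"dp": [0, -8, 0], "rotation": [0, 0, 0]}
    - {"dp": [0, -16, 0], "rotation": [0, 0, 0]}
    - {"dp": [0, -22, 0], "rotation": [0, 0, 0]}
    - {"dp": [0, -25, 0], "rotation": [0, 0, 0]}
    - {"dp": [0, -20, 0], "rotation": [0, 0, 0]}

```text
t: 15.32
eef_pos: [0.4763, -0.1482, 0.1324]
ee_rot: [-1.554, -0.001, 1.539]
force: [0.4, 0.9, 0.5]
width: 0.0673
```

move_arm:
  deltas:
    - {"dp": [-10, -22, 0], "rotation": [0, 0, 0]}
    - {"dp": [-20, -20, 0], "rotation": [0, 0, 0]}
    - {"dp": [-25, -15, 0], "rotation": [0, 0, 0]}
    - {"dp": [-20, -5, 0], "rotation": [0, 0, 0]}
    - {"dp": [-8, 0, 0], "rotation": [0, 0, 0]}

```text
t: 15.73
eef_pos: [0.4744, -0.2326, 0.2065]
ee_rot: [-1.563, 0.0, 1.545]
force: [-0.2, 0.0, 1.2]
width: 0.0672
```

move_arm:
  deltas:
    - {"dp": [0, 0, 0], "rotation": [0, 0, 0]}
    - {"dp": [0, 0, 0], "rotation": [0, 0, 0]}
    - {"dp": [0, 0, 0], "rotation": [0, 0, 0]}

```text
t: 15.98
eef_pos: [0.4729, -0.2334, 0.207]
ee_rot: [-1.563, -0.001, 1.541]
force: [-0.6, 0.7, -0.5]
width: 0.0668
```

```bash
python3 snap.py 9; python3 -c "
from h import *
from kink import run
f=load('side9'); run(f,460,520)
crop(f,180,130,350,330,3,'pics/c14.png')
crop(load('top9'),140,170,440,300,2.6,'pics/c15.png')
from station import arm
s=arm.get_state();print(s['t'],s['eef_pos'],s['force'])
P=pts(f)*1000
m=(abs(P[...,0]-518)<10)&(P[...,1]>-8)&(P[...,1]<25)&(P[...,2]>36);p=P[m]
print([(z,np.median(p[abs(p[:,2]-z)<3][:,1]).round(1)) for z in range(42,95,6) if (abs(p[:,2]-z)<3).any()], np.percentile(p[:,2],98))
for nm,(x,y),z in(('pot',(603,340),(30,50)),('dish',(586,240),(12,30))):
  m=(abs(P[...,0]-x)<50)&(abs(P[...,1]-y)<50)&(P[...,2]>z[0])&(P[...,2]<z[1]);print(nm,m.sum(),P[m].mean(0).round(1))
"
```

```text
171 lean -0.31 x at y=-45 532.2 tip [ 489.3 -180.1] polar -0.202
16.0833 [ 0.47299115 -0.23306322  0.20683002] [-0.31461095 -0.1392256  -0.52783028]
[(42, np.float64(4.0)), (48, np.float64(6.4)), (54, np.float64(8.1)), (60, np.float64(7.6)), (66, np.float64(7.6)), (72, np.float64(8.9))] 69.78928089844072
pot 6 [619.6 346.3  37.1]
dish 0 [nan nan nan]<string>:13: RuntimeWarning: Mean of empty slice.
  ret = um.true_divide(
```

View pics/c14.png

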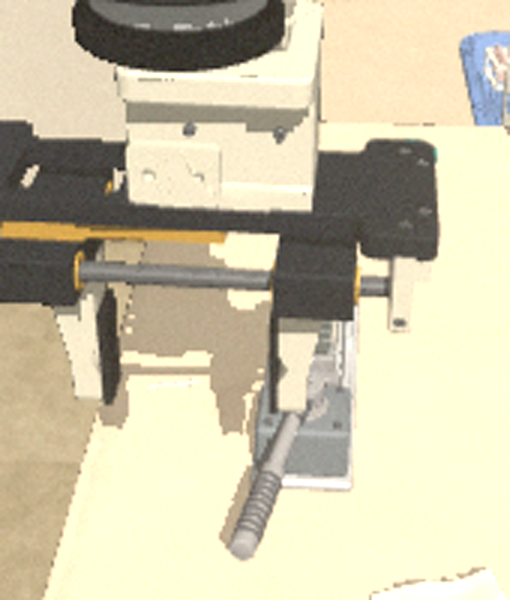

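View pics/c15.png

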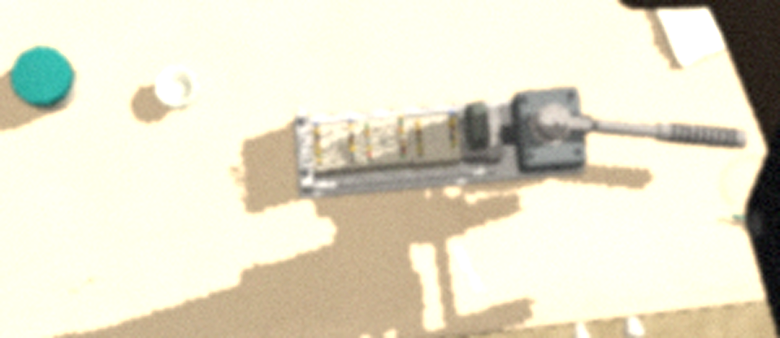

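```bash
python3 -c "
from h import *
for n in('top0','top9'):
  f=load(n);P=pts(f)*1000
  def g(x,y,r,z0,z1): m=(abs(P[...,0]-x)<r)&(abs(P[...,1]-y)<r)&(P[...,2]>z0)&(P[...,2]<z1);return P[m]
  print('pot',g(603,342,40,30,50).mean(0).round(1),'dish',g(586,240,40,12,30).mean(0).round(1))
  # handle segments, two halves
  for y0,y1 in((-115,-75),(-190,-125)):
    m=(P[...,0]>470)&(P[...,0]<560)&(P[...,1]>y0)&(P[...,1]<y1)&(P[...,2]>54)&(P[...,2]<72);l=cv2.fitLine(P[m][:,:2].astype(np.float32),cv2.DIST_L2,0,.01,.01).ravel();print('handle',m.sum(),np.arctan(l[0]/-l[1]).round(3))
q=g(518,16,22,80,100);r=cv2.minAreaRect(q[:,:2].astype(np.float32));print('wedge top',len(q),np.median(q[:,2]),r)
q=g(518,16,22,44,52);print('shoulder',len(q),np.median(q[:,2]),cv2.minAreaRect(q[:,:2].astype(np.float32)))
"
```

```text
pot [603.  341.5  38.7] dish [587.  241.1  20.6]
handle 115 0.251
handle 224 0.229
pot [602.9 341.5  38.8] dish [587.2 241.1  20.5]
handle 118 -0.219
handle 233 -0.212
wedge top 133 91.48704411068597 ((518.2642211914062, 17.246315002441406), (14.596532821655273, 29.814138412475586), 89.11546325683594)
shoulder 68 47.94637092937299 ((515.880126953125, 26.37374496459961), (42.004459381103516, 21.638587951660156), 27.8377628326416)
```

```bash
python3 -c "
from station import arm
print(arm.job_done())"
```

```text
the job is handed in; nothing more can be done
None
```

The wedge is home in the gap, the wrench has clicked and straightened again, and I handed the job in at about 16 s of the 64 s. `job_done` reported no verdict.

**What I did:** I gripped the wedge by its grey grip, lowered it nose-down into the gap and pushed until it bottomed. The wrist force peaked at about 42 N on bottoming, well under the 120 N limit. I then let go. Next I straddled the wrench grip with open fingers and pushed it clockwise in small steps. The push rose to about 5 N and then fell to about 2.9 N, so I stopped, backed off and raised the arm clear.

**Last checks:**
- **Wedge:** upright right after release (side view). In the final top view its top is 7.9 mm higher than it was on the worktop, matching the 8 mm carrier floor.
- **Wrench:** the handle tip sprang back about 11 mm on release, which puts the break-over at about 0.10 rad, between the required 0.05 and the 0.16 limit. The inner and outer halves of the handle now line up within 0.01 rad, so it has straightened.
- **Clamp:** it turned about 0.45 rad and the row looks closed up. I could not measure the clamping force itself.
- **Pot and dish:** neither moved, to within 0.2 mm. The arm is well clear of everything.

**Where checks disagreed:** the handle-angle fits from the side view scattered by up to 0.1 rad. I judged the click by the force drop and the spring-back instead. The final side view was also blocked by the gripper, so the final state rests on the top view.

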